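Clamp a culture box in the bench vise and lever its lid open

TASK

The culture box stands loose in the blue bench vise: turn the vise's crank clockwise (as seen from the crank's end) until the sprung jaw has trapped the box against the fixed jaw, then about half a turn more so that it is held firmly, but never a whole turn more. Then pick up the yellow-handled spatula, put its blade under the overhanging lip of the black lid and lever the lid up until it stands open by 45 degrees or more and stays there. Finally lay the spatula down on the bench, with the box still clamped; do not touch the box or its lid with the robot itself, and leave the other things on the bench where they are.

Things in the scene. Friction and masses are not known exactly. Their poses are not given: they have to be found in the camera images.
- vise: blue bench vise, fixed to the bench, 235 x 130 mm. Origin on the bench under it. Its x axis is the screw axis, from the crank (-x end, nearest the robot) to the fixed jaw (+x end); z up. Flat bed, 118 mm wide, at 50 mm above the bench; jaws reach 96 mm above the bench
- crank (a joint): angle of the crank in rad, growing clockwise as seen from the crank's end (looking along the vise's +x) as the jaw closes; starts between 0 and 3.5, stops at 27. At angle 0 the grip is straight above the screw axis, at pi/2 it is on the vise's -y side. One turn moves the jaw 10 mm (1.59 mm per rad). It stays where it is left
- crank_axis (a point): point on the screw axis level with the middle of the crank's grip, 87 mm above the bench, fixed to the vise
- crank_grip (a point): middle of the crank's black grip: a freely spinning sleeve, 18 mm diameter and 64 mm long, parallel to the screw axis (vise x) and 45 mm from it; the steel crank arm is 48 mm from this point, on the vise's +x side. Its height runs from 42 to 132 mm above the bench in a turn
- pad_face (a point): centre of the clamping face (facing the vise's +x) of the moving jaw's aluminium pad, 88 mm wide, 45 mm high
- pad: the aluminium pad of the moving jaw. It is carried on springs (3.5 N per mm) in front of the blue jaw block, with a gap of 12.5 mm between them (red springs) that shrinks as the pad presses on the box
- fixed_face (a point): centre of the clamping face (facing the vise's -x) of the fixed jaw
- fixed_jaw: the fixed jaw, bolted to the vise's bed; origin at the foot of its clamping face, axes as the vise's
- culture_box: white open culture box, loose on the vise's bed between the jaws, 70 mm (its x, between the jaws) x 110 mm (its y) x 60 mm high, 0.5 kg. Origin at the centre of its underside, axes nearly parallel to the vise's. Jaws are 2 to 18 mm off its sides at the start
- lid (a joint): opening angle of the black lid in rad: 0 shut, 1.57 upright, at most 1.8. It is hinged at the box's +y rim and has a stiff hinge (needs about 2 N at the lip) that stays where it is left
- lid_hinge (a point): middle of the lid's hinge line (parallel to the box's x), at the box's +y rim, 60 mm above the box's underside
- lid_lip (a point): middle of the lid's free edge, on its underside. The lid is 72 mm wide and 6 mm thick; this lip overhangs the box's -y wall by 16 mm and is 126 mm from the hinge line; 110 mm above the bench when shut
- spatula: spatula lying on the bench, 200 mm long: yellow handle 110 x 20 mm and 24 mm high, then a stiff steel blade 90 mm long, 26 mm wide, 3 mm thick at the handle's half height (12 mm up). Origin at the underside of the handle's middle; x points along the blade, z up
- spatula_grip (a point): point in the handle near the spatula's centre of mass, 25 mm ahead of the handle's middle, at half height; good to grip across the 20 mm width
- spatula_tip (a point): end of the blade, middle of its thickness, 145 mm ahead of the handle's middle
- brush: bystander: flat brush with a wooden handle, 190 mm long, lying beside the spatula
- black_dish: bystander: round black culture dish with a white top disc, 92 mm diameter, 17 mm high, origin at its underside
- amber_dish: bystander: round amber-coloured culture dish, 90 mm diameter, 15 mm high, origin at its underside
- blue_cap_jar: bystander: glass jar with a blue cap, 70 mm diameter, 120 mm high, origin at its underside
- tube_rack: bystander: white rack with five capped tubes, 50 x 160 mm, 95 mm high, origin at its underside
Things that resemble listed ones, but are neither listed nor needed, are in the scene too. Several things look just like the spatula: the one meant starts farthest from the robot's base.

How it is judged (in metres and radians):
On the way, in this order (a step that is already met when the one before it is completed fails the run):
1. the vise holds the box: pad presses on it with more than 8 N, fixed jaw with more than 6 N (contact force between pad and culture_box above 8 N and contact force between fixed_jaw and culture_box above 6 N), for 0.3 s.
2. the lid has been levered open by more than 0.7 rad, the box still clamped (all of step 1 and value of joint lid above 0.7 rad), for 0.2 s.
At the end, for the whole second after the job is handed in: The box is clamped (pad presses with over 8 N, fixed jaw with over 6 N) and upright within 0.08 rad, the lid stands open by more than 0.7 rad, and the spatula lies at rest on the bench (its tip and grip below 40 mm, its origin below 30 mm) (all of step 2 and angle between culture_box's own z axis and vertical below 0.08 rad and height (world z) of each of spatula_tip, spatula_grip below 0.04 m and height (world z) of spatula below 0.03 m and linear speed of spatula below 0.02 m/s); the robot touches nothing.
It fails at once if the box is squeezed with more than 50 N (contact force between pad and culture_box above 50 N).
It fails at once if the robot itself (fingers or arm) touches the box or its lid with more than 1 N (contact force between any of the fingers, the arm and culture_box above 1 N).
It fails at once if a bystander is moved by more than 30 mm (distance of any of brush, black_dish, amber_dish, blue_cap_jar, tube_rack from where it was at the start of the episode above 0.03 m).
It also fails if it takes over 72 s, if anything falls off the work surface, if the arm or the gripper's body presses on something with over 40 N, if the wrist force passes 120 N, or if a joint passes its speed limit or range.

ROBOT

A 6-joint arm with a two-finger parallel gripper is mounted at the origin on the work surface. World frame = base frame: x ahead of the robot, y to its left, z up, the work surface at z = 0. Lengths are in mm, angles in rad, forces in N, time in s.
With the tool pointing down it reaches from about 400 to 925 mm from the base axis. Payload 12.5 kg.
Tool frame: the origin (TCP) lies where the fingers leave the gripper's body, on its centre line; the fingertips stand 78 mm ahead of it and the grasp point (between the pads) lies 59 mm ahead of it (env.tip_extent is the distance from the TCP to the fingertips, in mm); z points along the fingers, y is the direction in which the jaws open and shut (so a half turn about z gives the same grasp; the last joint's range is limited). The gripper opens to 95 mm and grips with 3 to 60 N. Pads are 20 mm wide; open, the fingers measure 119 mm over their backs; the gripper's body (75 mm by 180 mm) begins 59 mm behind the grasp point.
Start: joints at [-1.367, 0.491, 1.559, -0, 1.092, -0.106], TCP at [190.564, -595.25, 292.261] pointing down, gripper open.
Joint ranges: [-3.1, 3.1], [-0.84, 2.19], [0.05, 2.79], [-1.13, 4.28], [0.06, 2.93], [-2.69, 2.69]. Speed limits (rad/s): [2.22, 2.22, 2.79, 3.14, 3.14, 3.14].

INTERFACE

Orientations are given as [roll, pitch, yaw] about the fixed x, y, z axes, in that order (R = Rz(yaw) Ry(pitch) Rx(roll)).
In Python, from cell import env gives the robot as it stands. The module is installed in compiled form; this text tells all that it offers.
- The arm moves only by the tool play_rows, never from a script. Its argument "targets" is a list of rows, each an object with "linear": the shift along the tool's x, y, z in mm, a list of three; "turn": the turn about the tool's z in rad. A call has 1 to 20 rows; each row is the pose to reach, as a shift and turn from the pose commanded when the call began, along the tool's axes at that moment; what a row does not reach only later rows make up. A row lasts 1/8 s, in which the tool goes at most 62.5 mm and 10.7 degrees, less where a joint would pass 70% of its speed; a pose out of reach is approached as far as the arm can. A call with a gripper value outside its range is refused whole. "hand" is the finger opening in mm, from 0 to 95.1, set as the call begins (left out, the last holds). The fingers move at their own pace and stop on an object; the grip force is fixed at half the most. Time passes only in rows, so rows that repeat a pose let the fingers close. It gives the time, the measured TCP pose, the force and the opening at its end, in the units of the state.
- env.state(): the state, without advancing time (a new reading comes with each control period).
- env.read_camera(name): name is "side" or "top"; returns (picture, depth): 384x512x3 uint8, red, green, blue; 384x512 float32, mm along the optical axis (not along the pixel's ray), 0 where there is no reading.
- env.camera_params(name): a dict with "fx", "fy", "cx", "cy" (pixels), "R" (3x3) and "t" (3): a world point X has camera coordinates R X + t. Camera axes: x right, y down, z forward; pixel columns grow to the right and rows downward; lengths in mm; the calibration is good to about 2 mm. A picture is of the moment at which its call begins. camera_params takes no time and is no camera call.
- env.job_done(): hands the job in, once; it reports no verdict.
The state is a dict: "t": time; "joints": joint angles; "qvel": joint speeds; "tau": joint torques, N m; "eef_pos": TCP position; "tcp_rot": TCP orientation; "ft_force": force on the tool from outside, world axes, zero at the start; "moment": the same for the moment, N m; "opening": opening from 0.0 (shut) to 1.0 (fully open).
Only numpy, scipy, OpenCV 4.12 (cv2) and the standard library are available. Lean on these libraries where they do the work, as an engineer would, in place of code of your own. Each camera call takes 0.05 s, during which the arm holds its last target.

## Working session

There is one attempt and no reset: what is moved stays moved. The work goes in short steps, Python scripts to look and compute and a tool call to move; the robot and the scene stay as the last step left them, time stands still between calls to the robot, and variables do not carry over. Pictures are saved under pics/ and viewed, and the job is handed in when it is done.

Besides the shell and the picture viewer there is one more tool, called after ">>>" by a JSON object that holds its "op" and its "data", one argument or row to a line. play_rows: Moves the arm, as the interface text tells. Its arguments: {"type":"object","properties":{"targets":{"type":"array","items":{"type":"object","properties":{"linear":{"type":"array","items":{"type":"number"}},"turn":{"type":"number"}}}},"hand":{"type":"number"}},"required":["targets"]}

```bash
ls; mkdir -p pics; python3 - <<'E'
from cell import env
import cv2,numpy as np
print(env.state())
for n in("top","side"):
    im,d=env.read_camera(n); np.savez(f"pics/{n}0.npz",im=im,d=d)
    p=env.camera_params(n); print(n,p)
    cv2.imwrite(f"pics/{n}0.png",cv2.resize(im[...,::-1],(800,600),interpolation=cv2.INTER_CUBIC))
E
```

```text
pics
{'t': 0.0, 'joints': array([-1.36659364e+00,  4.91552843e-01,  1.55942969e+00, -1.55418471e-05,
        1.09168323e+00, -1.05611833e-01]), 'qvel': array([ 0.00056658,  0.00063242, -0.00070398, -0.00024853, -0.00051713,
        0.00081551]), 'tau': array([ 1.50562708e-03, -6.12649369e+01, -2.58187670e+01,  6.93025533e-02,
        4.81435668e-02, -8.78623246e-05]), 'eef_pos': array([ 190.53324621, -595.09496017,  291.67267693]), 'tcp_rot': array([-3.14052408e+00, -9.94143491e-05,  3.09821642e-01]), 'ft_force': array([ 0.09518528,  0.2524823 , -0.0855697 ]), 'moment': array([-0.02410247,  0.07307196, -0.01703049]), 'opening': 0.9964219917628211}
top {'fx': 430.16352231092844, 'fy': 430.16352231092844, 'cx': 261.61019737611593, 'cy': 190.3713031046813, 'R': array([[-0.00739909, -0.99943546, -0.03277205],
       [-0.98581142,  0.01278635, -0.1673689 ],
       [ 0.16769345,  0.03106868, -0.9853495 ]]), 't': array([  49.7168906 ,  444.72611268, 1202.55301124])}
side {'fx': 493.7073372385711, 'fy': 493.7073372385711, 'cx': 258.0842570627861, 'cy': 197.75151182591688, 'R': array([[ 0.99611157, -0.08682144, -0.01495905],
       [-0.07638628, -0.76652115, -0.63766014],
       [ 0.04389614,  0.63632331, -0.77017256]]), 't': array([-432.12989698,  106.75572877, 1537.66753502])}
```

View pics/top0.png

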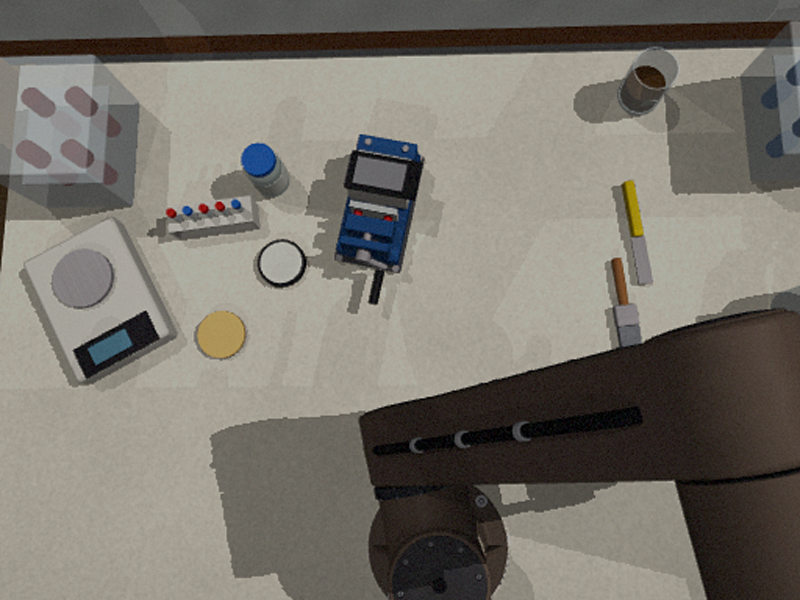

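View pics/side0.png

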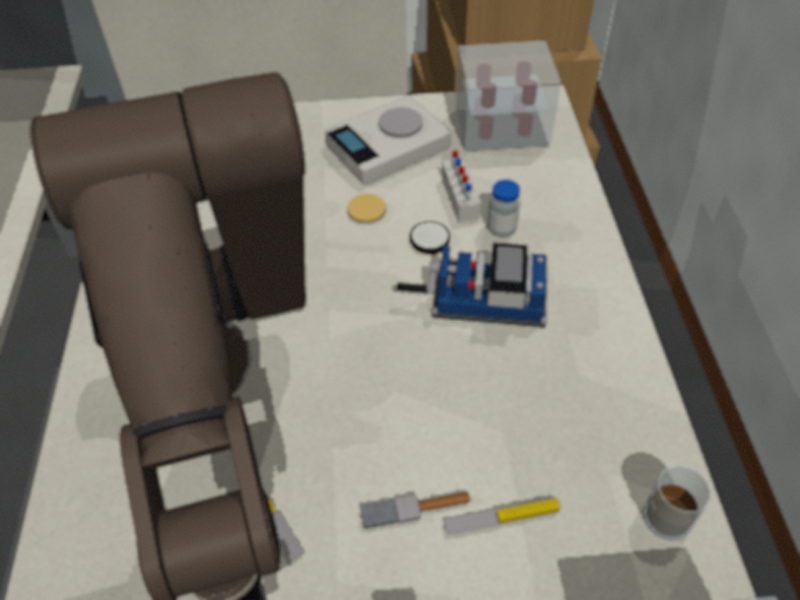

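The top view shows the vise at (380,200), the crank grip at (376,287), a spatula at (638,232) and the brush at (622,300). The side view shows another yellow-handled one half hidden under the arm at (280,525). Next I'll enlarge crops and measure.

```bash
cat > h.py <<'E'
import numpy as np,cv2
from cell import env
def world(n,d,P=None):
    p=P or env.camera_params(n)
    v,u=np.mgrid[0:d.shape[0],0:d.shape[1]]
    c=np.stack([(u-p["cx"])/p["fx"]*d,(v-p["cy"])/p["fy"]*d,d],-1)
    return (c-p["t"])@p["R"]
def proj(n,X):
    p=env.camera_params(n); c=np.atleast_2d(X)@p["R"].T+p["t"]
    return np.c_[c[:,0]/c[:,2]*p["fx"]+p["cx"],c[:,1]/c[:,2]*p["fy"]+p["cy"]]
def crop(im,x0,y0,x1,y1,s,f):
    cv2.imwrite(f,cv2.resize(im[y0:y1,x0:x1,::-1],None,fx=s,fy=s,interpolation=cv2.INTER_NEAREST))
E
python3 - <<'E'
from h import *
for n,b in(("top",(205,80,285,200)),("side",(245,145,360,215))):
    z=np.load(f"pics/{n}0.npz"); im,d=z["im"],z["d"]
    crop(im,*b,5 if n=="top" else 6,f"pics/{n}_c.png")
    W=world(n,d)
    hsv=cv2.cvtColor(im,cv2.COLOR_RGB2HSV)
    m=(cv2.inRange(hsv,(22,150,90),(34,255,255))>0)
    k,l,st,c=cv2.connectedComponentsWithStats(m.astype(np.uint8))
    for i in range(1,k):
        if st[i,4]>4: 
            q=W[l==i]; print(n,"yellow",st[i],c[i].round(1),q.mean(0).round(1))
            if st[i,4]>40:
                r=cv2.minAreaRect(q[:,:2].astype(np.float32)); print(r)
z=np.load("pics/top0.npz"); im,d=z["im"],z["d"]; crop(im,380,105,440,235,5,"pics/top_sp.png")
z=np.load("pics/side0.npz"); im,d=z["im"],z["d"]; crop(im,140,290,380,384,3,"pics/side_sp.png")
E
```

```text
top yellow [400 116  12  35 214] [405.2 133.1] [ 610.1 -376.2   35.5]
((426.43646240234375, -215.495849609375), (86.10305786132812, 577.340576171875), 48.92125701904297)
side yellow [172 321   4   7  13] [173.4 324.2] [ 225.2 -480.5  317.7]
side yellow [319 320  39  14 312] [337.6 326.4] [ 610.7 -385.2   26.7]
((479.83538818359375, -632.9210205078125), (634.1688842773438, 89.7345962524414), 62.098533630371094)
```

View pics/top_c.png

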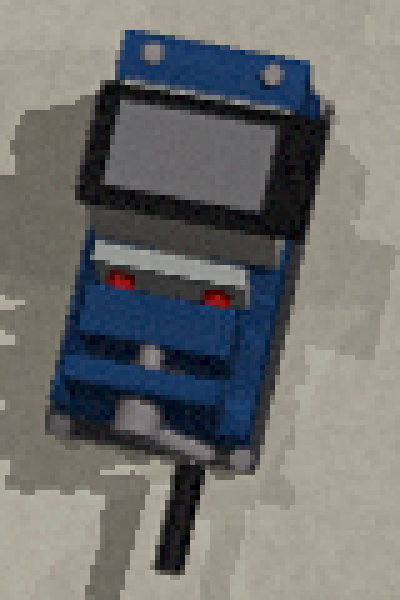

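View pics/side_c.png

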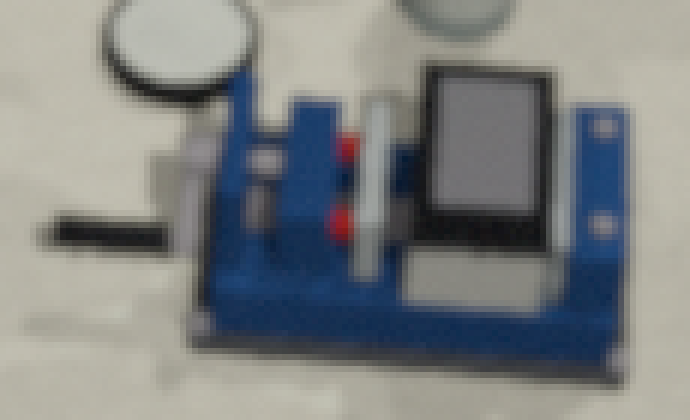

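View pics/side_sp.png

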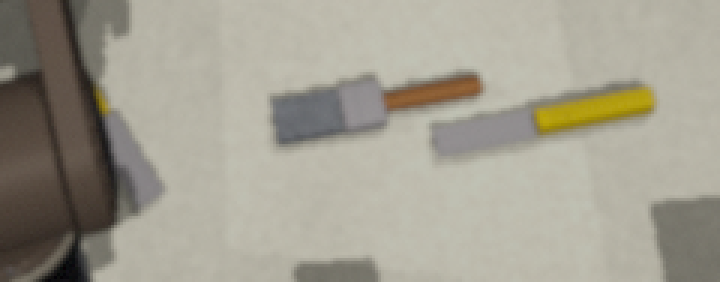

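View pics/top_sp.png

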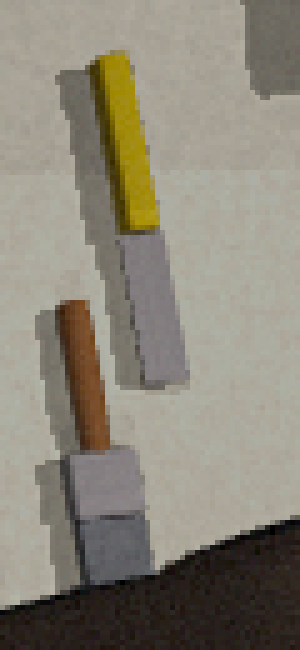

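```bash
python3 - <<'E'
from h import *
Q={}
for n,b in(("top",(205,80,285,200)),("side",(245,145,360,215))):
    z=np.load(f"pics/{n}0.npz"); im,d=z["im"],z["d"]
    W=world(n,d)
    x0,y0,x1,y1=b
    hsv=cv2.cvtColor(im,cv2.COLOR_RGB2HSV)
    sel=np.zeros(d.shape,bool); sel[y0:y1,x0:x1]=1; sel&=(d>0)
    # grip
    g=np.zeros_like(sel)
    if n=="top": g[173:195,234:246]=1
    else: g[180:187,250:273]=1
    g&=sel&(im.max(-1)<60)&(W[...,2]>15)
    q=W[g]; print(n,"grip",len(q),q.mean(0).round(1),np.median(q,0).round(1)); 
    c=q-np.median(q,0); u,s,vt=np.linalg.svd(c); print(vt[0].round(3),(c@vt[0]).min().round(1),(c@vt[0]).max().round(1))
    # heights
    blue=sel&(hsv[...,0]>100)&(hsv[...,0]<125)&(hsv[...,1]>130)
    h=np.histogram(W[blue][:,2],bins=np.arange(0,150,6)); print(list(zip(h[1].astype(int),h[0])))
    for lo,hi in((44,56),(90,102)):
        m=blue&(W[...,2]>lo)&(W[...,2]<hi); q=W[m][:,:2].astype(np.float32); print(lo,len(q),cv2.minAreaRect(q))
    lid=sel&(W[...,2]>108)&(W[...,2]<126); q=W[lid][:,:2].astype(np.float32); print("lid",len(q),W[lid][:,2].mean(),cv2.minAreaRect(q),cv2.boxPoints(cv2.minAreaRect(q)))
p=env.camera_params("side"); 
for u,v in((175,326),(190,350)):
    c=np.array([(u-p["cx"])/p["fx"],(v-p["cy"])/p["fy"],1]); r=p["R"].T@c; o=-p["R"].T@p["t"]; print("B", o+r*(12-o[2])/r[2])
E
```

```text
top grip 122 [463.1 104.   62.2] [463.3 103.3  62.2]
[-0.975  0.224  0.008] -31.1 31.5
[(np.int64(0), np.int64(0)), (np.int64(6), np.int64(0)), (np.int64(12), np.int64(4)), (np.int64(18), np.int64(12)), (np.int64(24), np.int64(12)), (np.int64(30), np.int64(18)), (np.int64(36), np.int64(20)), (np.int64(42), np.int64(81)), (np.int64(48), np.int64(232)), (np.int64(54), np.int64(29)), (np.int64(60), np.int64(29)), (np.int64(66), np.int64(26)), (np.int64(72), np.int64(20)), (np.int64(78), np.int64(23)), (np.int64(84), np.int64(33)), (np.int64(90), np.int64(318)), (np.int64(96), np.int64(322)), (np.int64(102), np.int64(29)), (np.int64(108), np.int64(148)), (np.int64(114), np.int64(35)), (np.int64(120), np.int64(1)), (np.int64(126), np.int64(0)), (np.int64(132), np.int64(0)), (np.int64(138), np.int64(0))]
44 323 ((626.0248413085938, 101.90884399414062), (117.05341339111328, 212.2653045654297), 78.01738739013672)
90 640 ((627.2017211914062, 101.64677429199219), (107.3704833984375, 213.7043914794922), 77.92098236083984)
lid 1330 116.48796602295809 ((607.5540771484375, 99.4652099609375), (131.
[... 801 characters left out ...]
np.int64(51)), (np.int64(114), np.int64(15)), (np.int64(120), np.int64(1)), (np.int64(126), np.int64(0)), (np.int64(132), np.int64(0)), (np.int64(138), np.int64(0))]
44 278 ((623.488037109375, 99.32282257080078), (116.25428009033203, 211.24148559570312), 78.62824249267578)
90 291 ((627.03662109375, 102.63017272949219), (106.36271667480469, 207.57139587402344), 74.5167465209961)
lid 840 117.67159338880141 ((604.133544921875, 98.34349822998047), (138.68353271484375, 172.1393585205078), 79.37908935546875) [[506.758     46.053192]
 [675.9483    14.326172]
 [701.5091   150.6338  ]
 [532.3188   182.36082 ]]
B [ 181.28665687 -336.80932738   12.        ]
B [ 221.43274743 -407.31360122   12.        ]
```

```bash
cat >> h.py <<'E'
YAW=-0.215; O=np.array([625.,100.6])
def tov(W,yaw=None,o=None):
    yaw=YAW if yaw is None else yaw; o=O if o is None else o
    c,s=np.cos(yaw),np.sin(yaw); d=W[...,:2]-o
    return np.stack([c*d[...,0]+s*d[...,1],-s*d[...,0]+c*d[...,1],W[...,2]],-1)
def fromv(V):
    V=np.asarray(V,float); c,s=np.cos(YAW),np.sin(YAW)
    return np.stack([O[0]+c*V[...,0]-s*V[...,1],O[1]+s*V[...,0]+c*V[...,1],V[...,2]],-1)
def ortho(n,im,d,f,box,ax,rng,pp=3,W=None):
    # orthographic rendering of points: ax=(0,1) xy plane; rng limits third axis
    W=world(n,d); V=tov(W); third=3-ax[0]-ax[1]
    a0,a1,b0,b1=box; m=(d>0)&(V[...,ax[0]]>a0)&(V[...,ax[0]]<a1)&(V[...,ax[1]]>b0)&(V[...,ax[1]]<b1)&(V[...,third]>rng[0])&(V[...,third]<rng[1])
    P=np.full((int((b1-b0)*pp),int((a1-a0)*pp),3),255,np.uint8)
    for v,c in zip(V[m],im[m]):
        x=int((v[ax[0]]-a0)*pp); y=int((b1-v[ax[1]])*pp)
        cv2.circle(P,(x,y),3,[int(k) for k in c[::-1]],-1)
    for g in range(int(np.ceil(a0/20)*20),int(a1),20):
        cv2.line(P,(int((g-a0)*pp),0),(int((g-a0)*pp),8),(0,0,255),1); cv2.putText(P,str(g),(int((g-a0)*pp),20),0,.35,(0,0,255),1)
    for g in range(int(np.ceil(b0/20)*20),int(b1),20):
        cv2.putText(P,str(g),(0,int((b1-g)*pp)),0,.35,(0,0,255),1)
    cv2.imwrite(f,P)
E
python3 - <<'E'
from h import *
for n in("top","side"):
    z=np.load(f"pics/{n}0.npz"); im,d=z["im"],z["d"]
    ortho(n,im,d,f"pics/o_{n}_xy.png",(-130,130,-80,80),(0,1),(20,140))
    ortho(n,im,d,f"pics/o_{n}_xz.png",(-130,130,0,130),(0,2),(-70,70))
a,b=[cv2.imread(f"pics/o_{n}_xy.png") for n in("top","side")]
c,e=[cv2.imread(f"pics/o_{n}_xz.png") for n in("top","side")]
cv2.imwrite("pics/o1.png",cv2.resize(np.vstack([a,b]),(480,590)));cv2.imwrite("pics/o1.png",cv2.resize(np.vstack([a,b]),None,fx=.62,fy=.62,interpolation=cv2.INTER_AREA))
cv2.imwrite("pics/o2.png",cv2.resize(np.vstack([c,e]),None,fx=.76,fy=.76,interpolation=cv2.INTER_AREA))
E
```

```text
(no output)
```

View pics/o1.png

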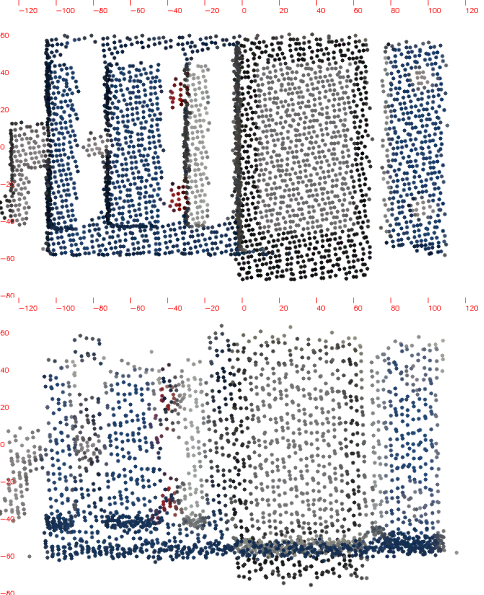

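View pics/o2.png

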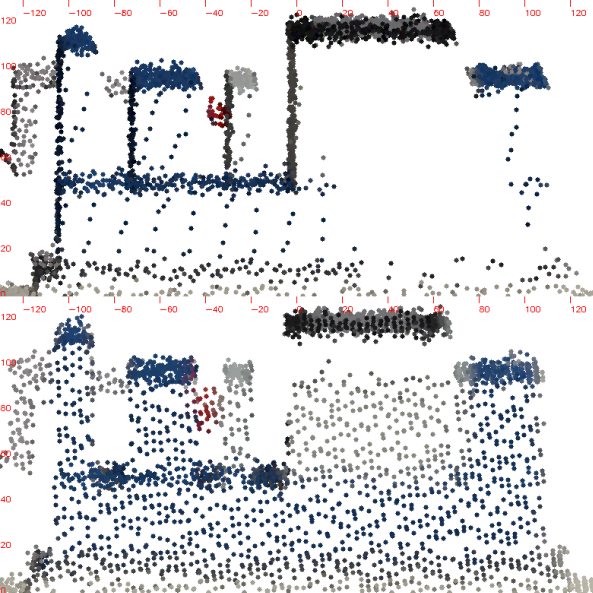

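```bash
python3 - <<'E'
from h import *
from scipy.optimize import least_squares
A=[]
for n in("top","side"):
    z=np.load(f"pics/{n}0.npz"); im,d=z["im"],z["d"]
    W=world(n,d); V=tov(W)
    g=np.zeros(d.shape,bool)
    if n=="top": g[173:195,234:246]=1
    else: g[180:187,250:273]=1
    g&=(d>0)&(im.max(-1)<60)&(W[...,2]>35)
    v=V[g]; print(n,"x range",np.percentile(v[:,0],[2,50,98]).round(1),"y",np.percentile(v[:,1],[5,50,95]).round(1))
    f=lambda p,v=v:np.hypot(v[:,1]-p[0],v[:,2]-p[1])-9
    r=least_squares(f,[-33,54],loss="soft_l1"); print(r.x,np.sqrt(r.cost/len(v)))
    A.append(v)
    for lo,hi,nm in((91,101,"jaw"),(45,53,"bed")):
        hsv=cv2.cvtColor(im,cv2.COLOR_RGB2HSV)
        b=(d>0)&(hsv[...,0]>100)&(hsv[...,0]<125)&(hsv[...,1]>130)&(abs(V[...,0])<110)&(abs(V[...,1])<70)&(V[...,2]>lo)&(V[...,2]<hi)
        print(nm,np.percentile(V[b][:,1],[.5,2,98,99.5]).round(1),V[b][:,2].mean())
v=np.vstack(A);r=least_squares(lambda p:np.hypot(v[:,1]-p[0],v[:,2]-p[1])-9,[-33,54],loss="soft_l1");print(r.x)
E
```

```text
top x range [-189.2 -159.5 -129.5] y [-37.8 -31.6 -23.9]
[-29.68522383  54.84692606] 0.9582298983014104
jaw [-51.1 -49.   51.   54.4] 95.94173175960418
bed [-57.  -56.7  58.4  59. ] 49.32629204959113
side x range [-187.5 -162.3 -135.8] y [-39.7 -35.6 -29.9]
[-27.9411924   58.93308582] 1.2378742360223525
jaw [-55.  -52.6  33.4  44.6] 96.60293539557213
bed [-60.1 -59.3  47.9  51.8] 49.45476438764694
[-29.91539488  55.08060585]
```

```bash
sed -i 's/O=np.array(\[625.,100.6\])/O=np.array([625.2,101.6])/' h.py; cat >> h.py <<'E'
import json
def rows(cur,way,dmax=58,tmax=0.18,prt=True):
    """cur=(x,y,z,yaw) commanded; way list of (x,y,z,yaw). prints rounded rows; returns final commanded"""
    p=np.array(cur[:3],float);y0=cur[3]; ex=np.array([np.cos(y0),np.sin(y0),0]);ey=np.array([np.sin(y0),-np.cos(y0),0]);ez=np.array([0,0,-1.])
    a=np.array(cur,float);out=[]
    for w in way:
        w=np.array(w,float); k=max(1,int(np.ceil(max(np.linalg.norm(w[:3]-a[:3])/dmax,abs(w[3]-a[3])/tmax))))
        for i in range(1,k+1):
            q=a+(w-a)*i/k; d=q[:3]-p
            out.append({"linear":[round(float(d@e),1) for e in(ex,ey,ez)],"turn":round(float(y0-q[3]),3)})
        a=w
    if prt: print(len(out)); print(json.dumps(out))
    return out
E
python3 - <<'E'
from h import *
g=fromv([-172,-30.3,55]); print(g)
cur=(190.56,-595.25,292.26,0.3098)
W=2.9266
rows(cur,[(420,-420,290,0.9),(480,-100,280,2.0),(g[0],g[1],230,W)])
z=np.load("pics/top0.npz");Wd=world("top",z["d"]);V=tov(Wd)
for nm,(u,v) in dict(dish=(180,168),jar=(166,103),amber=(141,214),rack=(136,135)).items(): print(nm,V[v,u].round(),Wd[v,u].round())
E
```

```text
[450.69563312 108.69337292  55.        ]
18
[{"linear": [54.4, -19.4, 0.5], "turn": -0.118}, {"linear": [108.8, -38.8, 0.9], "turn": -0.236}, {"linear": [163.2, -58.2, 1.4], "turn": -0.354}, {"linear": [217.6, -77.6, 1.8], "turn": -0.472}, {"linear": [271.9, -97.0, 2.3], "turn": -0.59}, {"linear": [294.0, -137.9, 3.7], "turn": -0.747}, {"linear": [316.1, -178.8, 5.1], "turn": -0.904}, {"linear": [338.2, -219.7, 6.5], "turn": -1.062}, {"linear": [360.3, -260.7, 8.0], "turn": -1.219}, {"linear": [382.4, -301.6, 9.4], "turn": -1.376}, {"linear": [404.5, -342.5, 10.8], "turn": -1.533}, {"linear": [426.6, -383.4, 12.3], "turn": -1.69}, {"linear": [432.6, -418.0, 20.6], "turn": -1.845}, {"linear": [438.6, -452.7, 28.9], "turn": -1.999}, {"linear": [444.5, -487.3, 37.3], "turn": -2.154}, {"linear": [450.5, -521.9, 45.6], "turn": -2.308}, {"linear": [456.4, -556.5, 53.9], "turn": -2.462}, {"linear": [462.4, -591.1, 62.3], "turn": -2.617}]
dish [-142.  161.   13.] [521. 290.  13.]
jar [ 13. 216. 120.] [684. 310. 120.]
amber [-300.  241.   17.] [383. 401.  17.]
rack [-79. 302.  53.] [613. 413.  53.]
```

>>> {"op": "play_rows", "data": {
  "targets": [
    {"linear": [54.4, -19.4, 0.5], "turn": -0.118},
    {"linear": [108.8, -38.8, 0.9], "turn": -0.236},
    {"linear": [163.2, -58.2, 1.4], "turn": -0.354},
    {"linear": [217.6, -77.6, 1.8], "turn": -0.472},
    {"linear": [271.9, -97, 2.3], "turn": -0.59},
    {"linear": [294, -137.9, 3.7], "turn": -0.747},
    {"linear": [316.1, -178.8, 5.1], "turn": -0.904},
    {"linear": [338.2, -219.7, 6.5], "turn": -1.062},
    {"linear": [360.3, -260.7, 8], "turn": -1.219},
    {"linear": [382.4, -301.6, 9.4], "turn": -1.376},
    {"linear": [404.5, -342.5, 10.8], "turn": -1.533},
    {"linear": [426.6, -383.4, 12.3], "turn": -1.69},
    {"linear": [432.6, -418, 20.6], "turn": -1.845},
    {"linear": [438.6, -452.7, 28.9], "turn": -1.999},
    {"linear": [444.5, -487.3, 37.3], "turn": -2.154},
    {"linear": [450.5, -521.9, 45.6], "turn": -2.308},
    {"linear": [456.4, -556.5, 53.9], "turn": -2.462},
    {"linear": [462.4, -591.1, 62.3], "turn": -2.617}
  ],
  "hand": 95
}}

```text
t: 2.35
eef_pos: [450.4, 109.8, 229.5]
tcp_rot: [-3.141, -0.0, 2.932]
ft_force: [0.8, 0.8, -0.8]
opening: 0.997
```

```bash
python3 - <<'E'
from h import *
for n in("top","side"):
    im,d=env.read_camera(n); np.savez(f"pics/{n}1.npz",im=im,d=d)
    cv2.imwrite(f"pics/{n}1.png",cv2.resize(im[...,::-1],(800,600),interpolation=cv2.INTER_CUBIC))
s=env.state();print(s["eef_pos"],s["tcp_rot"],s["joints"])
E
```

```text
[449.86253418 110.77593075 229.10474888] [-3.14122515e+00 -1.69692919e-03  2.93299212e+00] [ 9.86471658e-02  3.52342238e-01  2.01540334e+00  2.32694002e-04
  7.75575703e-01 -1.26371523e+00]
```

View pics/top1.png

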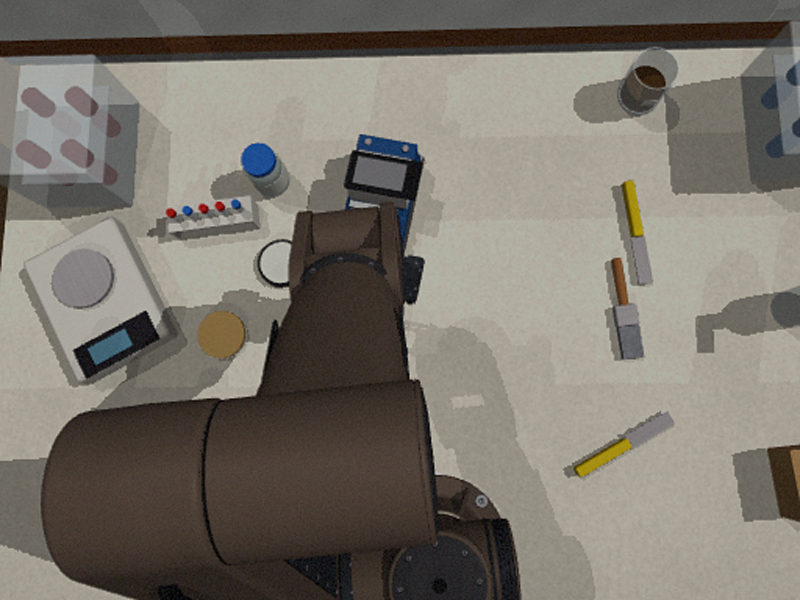

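View pics/side1.png

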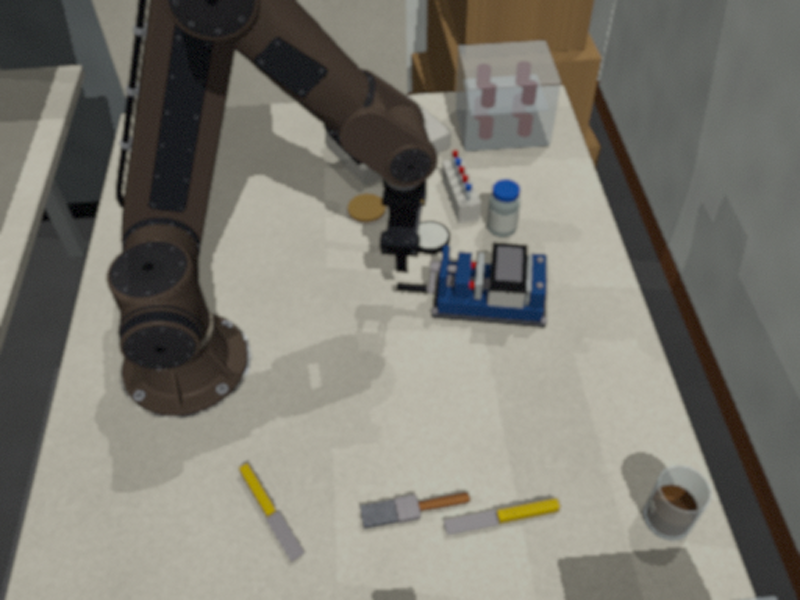

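Two look-alikes: A in the top view at (638,232) and B at (620,445). A is farther from the base, about 720 mm against about 400 mm, so A is the one meant. Next I'll descend onto the crank grip.

>>> {"op": "play_rows", "data": {
  "targets": [
    {"linear": [0, 0, 40], "turn": 0},
    {"linear": [0, 0, 80], "turn": 0},
    {"linear": [0, 0, 116], "turn": 0},
    {"linear": [0, 0, 116], "turn": 0},
    {"linear": [0, 0, 116], "turn": 0}
  ]
}}

```text
t: 3.08
eef_pos: [451.2, 108.4, 114.8]
tcp_rot: [3.141, 0.001, 2.926]
ft_force: [0.1, 0.5, 0.5]
opening: 0.999
```

```bash
python3 - <<'E'
from h import *
im,d=env.read_camera("side"); np.savez("pics/side2.npz",im=im,d=d)
crop(im,220,120,360,225,5,"pics/side2.png")
s=env.state();print(s["eef_pos"],s["tcp_rot"],s["joints"],s["ft_force"])
V=tov(s["eef_pos"]);print(V)
E
```

```text
[451.30819835 108.49424493 115.17062595] [3.14115744e+00 1.70562086e-03 2.92607314e+00] [ 9.35102717e-02  5.56754677e-01  2.11138697e+00 -2.29187842e-04
  4.71693826e-01 -1.26156284e+00] [-0.11250662  0.039547    0.14926743]
[-171.35905479  -30.36385413  115.17062595]
```

View pics/side2.png

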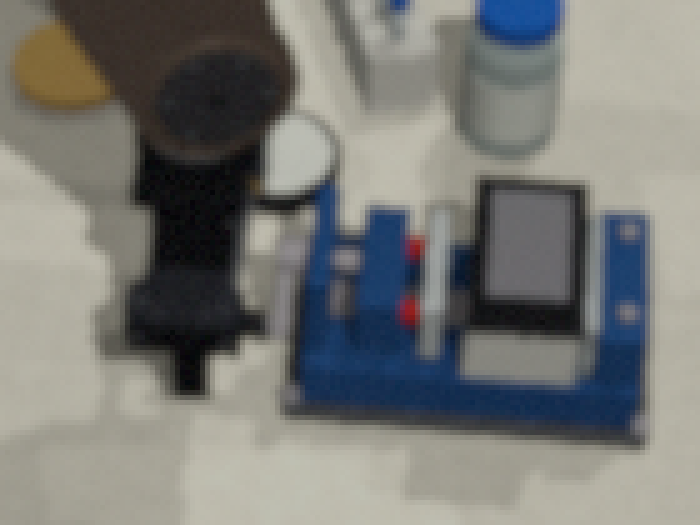

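The fingers straddle the grip, around (190,360) in the crop. Closing them now.

>>> {"op": "play_rows", "data": {
  "targets": [
    {"linear": [0, 0, 0], "turn": 0},
    {"linear": [0, 0, 0], "turn": 0},
    {"linear": [0, 0, 0], "turn": 0},
    {"linear": [0, 0, 0], "turn": 0},
    {"linear": [0, 0, 0], "turn": 0}
  ],
  "hand": 8
}}

```text
t: 3.75
eef_pos: [450.7, 108.7, 113.9]
tcp_rot: [-3.141, 0.0, 2.927]
ft_force: [-0.6, -0.5, 0.1]
opening: 0.531
```

>>> {"op": "play_rows", "data": {
  "targets": [
    {"linear": [0, 0, 0], "turn": 0},
    {"linear": [0, 0, 0], "turn": 0},
    {"linear": [0, 0, 0], "turn": 0},
    {"linear": [0, 0, 0], "turn": 0},
    {"linear": [0, 0, 0], "turn": 0}
  ]
}}

```text
t: 4.38
eef_pos: [450.7, 108.6, 113.9]
tcp_rot: [-3.141, -0.0, 2.927]
ft_force: [-0.7, -0.1, -0.4]
opening: 0.179
```

```bash
cat >> h.py <<'E'
def crank(a0,a1,n,R=45):
    print(json.dumps([{"linear":[0,round(-R*(np.sin(a)-np.sin(a0)),1),round(-R*(np.cos(a)-np.cos(a0)),1)],"turn":0} for a in np.linspace(a0,a1,n+1)[1:]]))
E
python3 -c "
from h import *
crank(2.38,3.98,5)"
```

```text
[{"linear": [0, 11.8, 8.1], "turn": 0}, {"linear": [0, 25.6, 12.1], "turn": 0}, {"linear": [0, 39.9, 11.5], "turn": 0}, {"linear": [0, 53.4, 6.5], "turn": 0}, {"linear": [0, 64.5, -2.5], "turn": 0}]
```

>>> {"op": "play_rows", "data": {
  "targets": [
    {"linear": [0, 11.8, 8.1], "turn": 0},
    {"linear": [0, 25.6, 12.1], "turn": 0},
    {"linear": [0, 39.9, 11.5], "turn": 0},
    {"linear": [0, 53.4, 6.5], "turn": 0},
    {"linear": [0, 64.5, -2.5], "turn": 0},
    {"linear": [0, 64.5, -2.5], "turn": 0}
  ]
}}

```text
t: 5.12
eef_pos: [464.5, 173.1, 117.4]
tcp_rot: [3.141, 0.001, 2.928]
ft_force: [-3.0, 8.5, -3.6]
opening: 0.179
```

```bash
python3 -c "
from h import *
s=env.state();print(s['eef_pos'],s['ft_force'])
crank(3.98,6.28,7);crank(6.28,8.58,7)"
```

```text
[464.49873958 173.08879237 117.43634465] [-2.98040607  8.47328539 -3.58246853]
[{"linear": [0, 7.9, -12.4], "turn": 0}, {"linear": [0, 11.4, -26.7], "turn": 0}, {"linear": [0, 10.1, -41.4], "turn": 0}, {"linear": [0, 4.1, -54.8], "turn": 0}, {"linear": [0, -5.9, -65.6], "turn": 0}, {"linear": [0, -18.8, -72.6], "turn": 0}, {"linear": [0, -33.3, -75.1], "turn": 0}]
[{"linear": [0, -14.5, 2.4], "turn": 0}, {"linear": [0, -27.5, 9.3], "turn": 0}, {"linear": [0, -37.6, 20.0], "turn": 0}, {"linear": [0, -43.6, 33.4], "turn": 0}, {"linear": [0, -45.0, 48.1], "turn": 0}, {"linear": [0, -41.6, 62.4], "turn": 0}, {"linear": [0, -33.8, 74.9], "turn": 0}]
```

>>> {"op": "play_rows", "data": {
  "targets": [
    {"linear": [0, 7.9, -12.4], "turn": 0},
    {"linear": [0, 11.4, -26.7], "turn": 0},
    {"linear": [0, 10.1, -41.4], "turn": 0},
    {"linear": [0, 4.1, -54.8], "turn": 0},
    {"linear": [0, -5.9, -65.6], "turn": 0},
    {"linear": [0, -18.8, -72.6], "turn": 0},
    {"linear": [0, -33.3, -75.1], "turn": 0},
    {"linear": [0, -33.3, -75.1], "turn": 0}
  ]
}}

```text
t: 6.12
eef_pos: [457.1, 137.9, 191.2]
tcp_rot: [-3.141, -0.001, 2.925]
ft_force: [-0.1, -3.2, -8.6]
opening: 0.184
```

```bash
python3 - <<'E'
from h import *
s=env.state();print(s['eef_pos'],tov(s['eef_pos']),s['ft_force'])
im,d=env.read_camera("top");np.savez("pics/top3.npz",im=im,d=d);crop(im,195,80,295,200,5,"pics/top3.png")
im,d=env.read_camera("side");np.savez("pics/side3.npz",im=im,d=d);crop(im,220,120,360,225,5,"pics/side3.png")
E
```

```text
[457.14937391 137.86142688 191.22720752] [-171.91777689   -0.42661082  191.22720752] [-0.13441338 -3.22580861 -8.63473029]
```

View pics/side3.png

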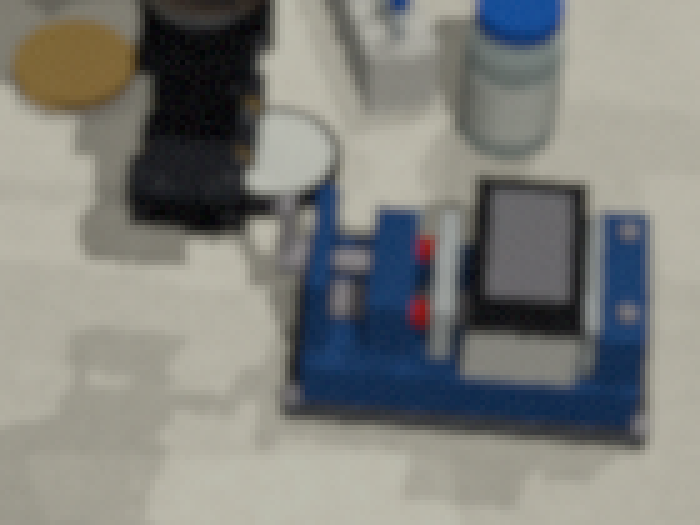

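View pics/top3.png

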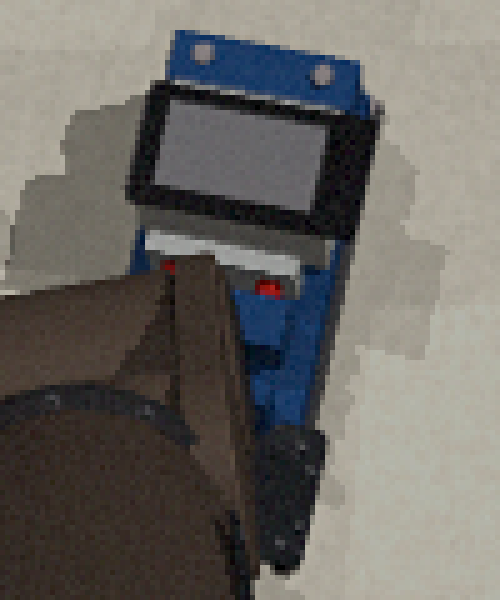

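The crank follows: its grip is now up, and the pad at (445,285) in the side crop has moved toward the box. Next comes one more turn.

```bash
python3 -c "
from h import *
crank(6.28,12.56,18)"
```

```text
[{"linear": [0, -15.4, 2.7], "turn": 0}, {"linear": [0, -28.9, 10.4], "turn": 0}, {"linear": [0, -39.0, 22.4], "turn": 0}, {"linear": [0, -44.4, 37.0], "turn": 0}, {"linear": [0, -44.5, 52.6], "turn": 0}, {"linear": [0, -39.2, 67.3], "turn": 0}, {"linear": [0, -29.2, 79.3], "turn": 0}, {"linear": [0, -15.7, 87.2], "turn": 0}, {"linear": [0, -0.4, 90.0], "turn": 0}, {"linear": [0, 15.0, 87.4], "turn": 0}, {"linear": [0, 28.6, 79.6], "turn": 0}, {"linear": [0, 38.7, 67.7], "turn": 0}, {"linear": [0, 44.1, 53.1], "turn": 0}, {"linear": [0, 44.2, 37.4], "turn": 0}, {"linear": [0, 39.0, 22.7], "turn": 0}, {"linear": [0, 29.0, 10.7], "turn": 0}, {"linear": [0, 15.5, 2.8], "turn": 0}, {"linear": [0, 0.1, 0.0], "turn": 0}]
```

>>> {"op": "play_rows", "data": {
  "targets": [
    {"linear": [0, -15.4, 2.7], "turn": 0},
    {"linear": [0, -28.9, 10.4], "turn": 0},
    {"linear": [0, -39.0, 22.4], "turn": 0},
    {"linear": [0, -44.4, 37.0], "turn": 0},
    {"linear": [0, -44.5, 52.6], "turn": 0},
    {"linear": [0, -39.2, 67.3], "turn": 0},
    {"linear": [0, -29.2, 79.3], "turn": 0},
    {"linear": [0, -15.7, 87.2], "turn": 0},
    {"linear": [0, -0.4, 90.0], "turn": 0},
    {"linear": [0, 15.0, 87.4], "turn": 0},
    {"linear": [0, 28.6, 79.6], "turn": 0},
    {"linear": [0, 38.7, 67.7], "turn": 0},
    {"linear": [0, 44.1, 53.1], "turn": 0},
    {"linear": [0, 44.2, 37.4], "turn": 0},
    {"linear": [0, 39.0, 22.7], "turn": 0},
    {"linear": [0, 29.0, 10.7], "turn": 0},
    {"linear": [0, 15.5, 2.8], "turn": 0},
    {"linear": [0, 0, 0], "turn": 0},
    {"linear": [0, 0, 0], "turn": 0}
  ]
}}

```text
t: 8.6
eef_pos: [457.2, 138.2, 191.5]
tcp_rot: [-3.141, -0.0, 2.925]
ft_force: [-0.0, -2.0, -10.6]
opening: 0.18
```

```bash
python3 - <<'E'
from h import *
s=env.state();print(s['eef_pos'],tov(s['eef_pos']),s['ft_force'])
im,d=env.read_camera("top");np.savez("pics/top4.npz",im=im,d=d)
im,d=env.read_camera("side");np.savez("pics/side4.npz",im=im,d=d)
for k in (0,3,4):
    z=np.load(f"pics/side{k}.npz"); ortho("side",z["im"],z["d"],f"pics/q{k}.png",(-130,130,40,130),(0,2),(-70,70))
cv2.imwrite("pics/q.png",cv2.resize(np.vstack([cv2.imread(f"pics/q{k}.png") for k in(0,3,4)]),None,fx=.7,fy=.7,interpolation=cv2.INTER_AREA))
for k in(0,3,4):
    z=np.load(f"pics/top{k}.npz");im,d=z["im"],z["d"];V=tov(world("top",d));hsv=cv2.cvtColor(im,cv2.COLOR_RGB2HSV)
    m=(V[...,2]>92)&(V[...,2]<100)&(V[...,1]<45)&(V[...,1]>-42)&(V[...,0]<0)&(V[...,0]>-60)
    gray=m&(hsv[...,1]<60);bl=m&(hsv[...,1]>130)
    red=(hsv[...,1]>150)&((hsv[...,0]<8)|(hsv[...,0]>172))&(abs(V[...,0])<60)&(abs(V[...,1])<60)
    print("top",k,gray.sum(),np.percentile(V[gray][:,0],[3,50,97]).round(1),"blue max",np.percentile(V[bl][:,0],[90,98]).round(1) if bl.sum() else 0,"red",red.sum())
    z=np.load(f"pics/side{k}.npz");im,d=z["im"],z["d"];V=tov(world("side",d));hsv=cv2.cvtColor(im,cv2.COLOR_RGB2HSV)
    m=(V[...,2]>80)&(V[...,2]<101)&(abs(V[...,1])<44)&(V[...,0]<0)&(V[...,0]>-60)
    gray=m&(hsv[...,1]<60)&(im.max(-1)>120);bl=m&(hsv[...,1]>130)&(hsv[...,0]>90)&(hsv[...,0]<130)
    red=(hsv[...,1]>120)&((hsv[...,0]<8)|(hsv[...,0]>172))&(abs(V[...,0])<60)&(abs(V[...,1])<60)
    lid=(V[...,2]>110)&(V[...,2]<124)&(V[...,1]<40)&(V[...,1]>-55)&(V[...,0]>-20)&(V[...,0]<90)
    print("side",k,gray.sum(),np.percentile(V[gray][:,0],[3,50,97]).round(1),"blue",np.percentile(V[bl][:,0],[90,98]).round(1),"red",red.sum(),"lid",np.percentile(V[lid][:,0],[2,50,98]).round(1))
crop(im,220,120,360,225,5,"pics/side4.png")
E
```

```text
[457.18806237 138.22272014 191.54322509] [-1.71957060e+02 -6.53817466e-02  1.91543225e+02] [ -0.04960107  -1.96612617 -10.56657124]
top 0 150 [-30.1 -22.9  -1.1] blue max [-45.1 -43.9] red 31
side 0 91 [-47.8 -26.9 -20.8] blue [-47.7 -44.3] red 19 lid [-3.3 30.8 65.9]
top 3 134 [-23.8 -16.2  -0.9] blue max [-38.9 -37.2] red 18
side 3 84 [-46.8 -20.6 -14.7] blue [-42.7 -38.6] red 23 lid [-3.3 31.4 65.9]
top 4 139 [-14.3  -8.   -1.6] blue max [-29.4 -27.1] red 22
side 4 44 [-55.6 -14.2 -11. ] blue [-33.8 -28.7] red 20 lid [-3.3 31.  65.9]
```

View pics/q.png

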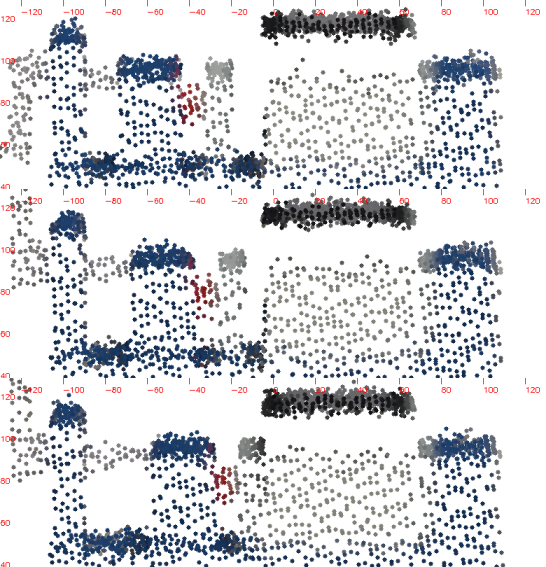

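View pics/side4.png

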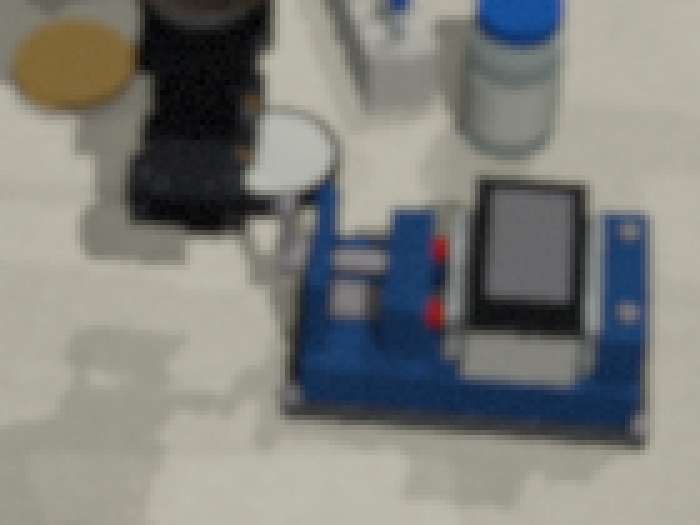

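Pad has just about reached the box; the box hasn't moved yet. Half a turn more, then I'll look at the springs.

>>> {"op": "play_rows", "data": {
  "targets": [
    {"linear": [0, -15.4, 2.7], "turn": 0},
    {"linear": [0, -28.9, 10.4], "turn": 0},
    {"linear": [0, -39.0, 22.4], "turn": 0},
    {"linear": [0, -44.4, 37.0], "turn": 0},
    {"linear": [0, -44.5, 52.6], "turn": 0},
    {"linear": [0, -39.2, 67.3], "turn": 0},
    {"linear": [0, -29.2, 79.3], "turn": 0},
    {"linear": [0, -15.7, 87.2], "turn": 0},
    {"linear": [0, 0, 90.0], "turn": 0},
    {"linear": [0, 0, 90.0], "turn": 0}
  ]
}}

```text
t: 9.95
eef_pos: [457.5, 140.5, 101.4]
tcp_rot: [3.141, -0.0, 2.928]
ft_force: [-2.3, 2.6, -6.6]
opening: 0.185
```

```bash
cat > m.py <<'E'
from h import *
import sys
K=sys.argv[1]
s=env.state();print(s['eef_pos'],tov(s['eef_pos']),s['ft_force'])
for n in("top","side"):
    im,d=env.read_camera(n);np.savez(f"pics/{n}{K}.npz",im=im,d=d)
for k in(0,4,K):
    z=np.load(f"pics/top{k}.npz");im,d=z["im"],z["d"];V=tov(world("top",d));hsv=cv2.cvtColor(im,cv2.COLOR_RGB2HSV)
    m=(V[...,2]>92)&(V[...,2]<100)&(V[...,1]<45)&(V[...,1]>-42)&(V[...,0]<15)&(V[...,0]>-60)
    bl=m&(hsv[...,1]>130)
    gray=m&(hsv[...,1]<60)&(im.max(-1)>100)
    lid=(V[...,2]>110)&(V[...,2]<124)&(V[...,1]<40)&(V[...,1]>-55)&(V[...,0]>-20)&(V[...,0]<90)
    print("top",k,"pad",np.percentile(V[gray][:,0],[5,20,50]).round(1),"blk",np.percentile(V[bl][:,0],[90,98]).round(1),"lid",np.percentile(V[lid][:,0],[2,50,98]).round(1))
    z=np.load(f"pics/side{k}.npz");im,d=z["im"],z["d"];V=tov(world("side",d));hsv=cv2.cvtColor(im,cv2.COLOR_RGB2HSV)
    m=(V[...,2]>80)&(V[...,2]<101)&(abs(V[...,1])<44)&(V[...,0]<15)&(V[...,0]>-60)
    gray=m&(hsv[...,1]<60)&(im.max(-1)>120)&(V[...,2]>90);bl=m&(hsv[...,1]>130)&(hsv[...,0]>90)&(hsv[...,0]<130)
    lid=(V[...,2]>110)&(V[...,2]<124)&(V[...,1]<40)&(V[...,1]>-55)&(V[...,0]>-20)&(V[...,0]<90)
    print("side",k,"pad",gray.sum(),np.percentile(V[gray][:,0],[5,50,95]).round(1),"blk",np.percentile(V[bl][:,0],[90,98]).round(1),"lid",np.percentile(V[lid][:,0],[2,50,98]).round(1))
A=[]
for k in (0,4,K):
    z=np.load(f"pics/side{k}.npz");A.append(cv2.resize(z["im"][155:212,285:355,::-1],None,fx=5,fy=5,interpolation=cv2.INTER_CUBIC))
    z=np.load(f"pics/top{k}.npz");A.append(cv2.resize(z["im"][80:180,205:285,::-1],None,fx=2.85,fy=2.85,interpolation=cv2.INTER_CUBIC))
cv2.imwrite(f"pics/m{K}.png",np.vstack([np.hstack([A[2],A[3]]),np.hstack([A[4],A[5]])]))
E
python3 m.py 5
```

```text
[457.46870708 140.48535696 101.37524501] [-172.16560466    2.20503584  101.37524501] [-2.3351352   2.62850647 -6.57027661]
top 0 pad [-28.8 -27.2 -23.7] blk [-45.1 -43.9] lid [-2.2 31.1 66.8]
side 0 pad 79 [-47.4 -26.4 -20.9] blk [-47.7 -44.3] lid [-3.3 30.8 65.9]
top 4 pad [-13.7 -13.  -11.2] blk [-29.4 -27.1] lid [-2.3 31.3 66.7]
side 4 pad 40 [-51.8 -13.7 -11.1] blk [-33.8 -28.7] lid [-3.3 31.  65.9]
top 5 pad [-9.9 -8.8 -6.8] blk [-25.2 -23.1] lid [ 1.5 35.  70.7]
side 5 pad 33 [-53.9  -9.3  -7. ] blk [-29.2 -25.6] lid [ 0.7 35.  68.8]
```

View pics/m5.png

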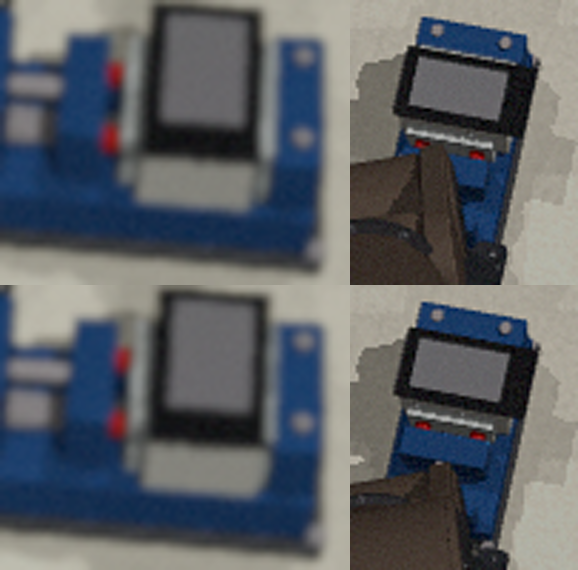

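Box has shifted 3.8 mm towards the fixed jaw and the springs are still nearly uncompressed, so it's about trapped. Half a turn more.

>>> {"op": "play_rows", "data": {
  "targets": [
    {"linear": [0, 15.4, -2.7], "turn": 0},
    {"linear": [0, 28.9, -10.4], "turn": 0},
    {"linear": [0, 39.0, -22.4], "turn": 0},
    {"linear": [0, 44.4, -37.0], "turn": 0},
    {"linear": [0, 44.5, -52.6], "turn": 0},
    {"linear": [0, 39.2, -67.3], "turn": 0},
    {"linear": [0, 29.2, -79.3], "turn": 0},
    {"linear": [0, 15.7, -87.2], "turn": 0},
    {"linear": [0, 0, -90.0], "turn": 0},
    {"linear": [0, 0, -90.0], "turn": 0}
  ]
}}

```text
t: 11.3
eef_pos: [457.1, 138.5, 191.7]
tcp_rot: [-3.141, -0.0, 2.926]
ft_force: [-4.3, -0.9, -7.9]
opening: 0.183
```

```bash
python3 m.py 6
```

```text
[457.1465901  138.4680359  191.67101819] [-1.72049915e+02  1.65437960e-01  1.91671018e+02] [-4.27147504 -0.92949342 -7.93994993]
top 0 pad [-28.8 -27.2 -23.7] blk [-45.1 -43.9] lid [-2.2 31.1 66.8]
side 0 pad 79 [-47.4 -26.4 -20.9] blk [-47.7 -44.3] lid [-3.3 30.8 65.9]
top 4 pad [-13.7 -13.  -11.2] blk [-29.4 -27.1] lid [-2.3 31.3 66.7]
side 4 pad 40 [-51.8 -13.7 -11.1] blk [-33.8 -28.7] lid [-3.3 31.  65.9]
top 6 pad [-9.5 -8.7 -7.1] blk [-18.8 -17. ] lid [ 1.6 35.4 70.9]
side 6 pad 37 [-55.2  -9.5  -6.8] blk [-24.  -19.4] lid [ 0.5 35.1 69.3]
```

View pics/m6.png

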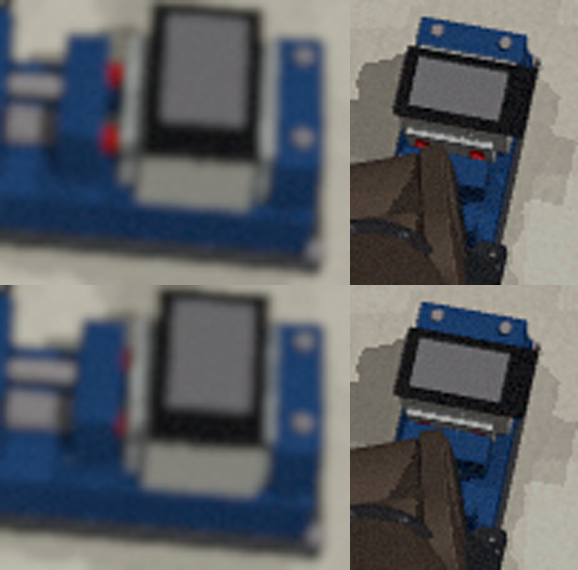

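Clamped: the red springs have shrunk by about 5.5 mm (about 19 N) while pad and box stayed put. Now I'll release the crank and measure the spatula.

>>> {"op": "play_rows", "data": {
  "targets": [
    {"linear": [0, 0, 0], "turn": 0},
    {"linear": [0, 0, 0], "turn": 0},
    {"linear": [0, 0, 0], "turn": 0},
    {"linear": [0, 0, 0], "turn": 0},
    {"linear": [0, 0, -40], "turn": 0},
    {"linear": [0, 0, -75], "turn": 0}
  ],
  "hand": 60
}}

```text
t: 12.15
eef_pos: [457.4, 139.2, 267.6]
tcp_rot: [-3.141, -0.0, 2.927]
ft_force: [0.6, 0.4, -0.8]
opening: 0.625
```

```bash
python3 - <<'E'
from h import *
s=env.state();print(s['eef_pos'],s['tcp_rot'],s["opening"])
for n in("top","side"):
    im,d=env.read_camera(n);np.savez(f"pics/{n}7.npz",im=im,d=d)
    W=world(n,d);hsv=cv2.cvtColor(im,cv2.COLOR_RGB2HSV)
    reg=np.zeros(d.shape,bool)
    if n=="top": reg[112:186,394:422]=1
    else: reg[312:345,280:362]=1
    y=reg&(hsv[...,0]>20)&(hsv[...,0]<35)&(hsv[...,1]>140)
    q=W[y]; q=q[(q[:,2]>5)&(q[:,2]<40)]
    t=q[q[:,2]>np.median(q[:,2])-6] if n=="top" else q
    r=cv2.minAreaRect(t[:,:2].astype(np.float32)); print(n,len(q),np.median(q,0),r)
    st=reg&(hsv[...,1]<60)&(W[...,2]>6)&(W[...,2]<22)&(~y)
    b=W[st]; print(" blade",len(b),np.median(b,0)); 
    c=np.r_[q-0,b][:,:2]; m=np.median(c,0);u,s_,vt=np.linalg.svd(c-c.mean(0),full_matrices=False); print("dir",vt[0],"ang",np.degrees(np.arctan2(vt[0][1],vt[0][0])))
    cq=q[:,:2].mean(0); dirv=vt[0]*np.sign(vt[0][0])*-1
    for nm,a in(("handle",q),("blade",b)):
        l=(a[:,:2]-cq)@dirv; print(nm,np.percentile(l,[1,50,99]).round(1), np.percentile((a[:,:2]-cq)@np.array([-dirv[1],dirv[0]]),[1,50,99]).round(1))
    print("handle mean",cq)
E
```

```text
[457.44727222 139.18067306 267.55409825] [-3.14145608e+00 -1.36665314e-04  2.92679790e+00] 0.625431226000918
top 279 [ 613.68669992 -376.74685167   23.14938887] ((614.83935546875, -379.11175537109375), (107.36141204833984, 21.127880096435547), 6.165458679199219)
 blade 292 [ 516.10083292 -391.45968665   13.29915838]
dir [-0.9918033  -0.12777407] ang -172.65901660193245
handle [-53.1   0.1  52.1] [-8.6 -0.4 11.3]
blade [-16.2  99.4 142.8] [-21.    1.1  26. ]
handle mean [ 613.84021181 -377.58408334]
side 321 [ 611.8661496  -383.77801411   23.34736506] ((611.692626953125, -381.1507568359375), (105.41316223144531, 20.467668533325195), 6.558297157287598)
 blade 376 [ 517.48171075 -391.22674865   14.16355798]
dir [-0.99748008 -0.07094714] ang -175.9316105533383
handle [-51.1  -0.7  51.4] [-11.9   1.1   9. ]
blade [-43.1  94.1 143.7] [-51.8   1.3  35.7]
handle mean [ 611.69049498 -383.17387034]
```

```bash
python3 - <<'E'
from h import *
rows((457.36,139.17,266.6,2.9266),[(520,-120,240,3.1),(583.4,-383.5,150,3.26),(583.4,-383.5,110,3.26)],dmax=56)
E
```

```text
12
[{"linear": [-23.3, -48.0, 5.3], "turn": -0.035}, {"linear": [-46.6, -95.9, 10.6], "turn": -0.069}, {"linear": [-69.9, -143.9, 16.0], "turn": -0.104}, {"linear": [-93.2, -191.9, 21.3], "turn": -0.139}, {"linear": [-116.5, -239.8, 26.6], "turn": -0.173}, {"linear": [-136.2, -280.5, 41.6], "turn": -0.2}, {"linear": [-155.9, -321.1, 56.6], "turn": -0.227}, {"linear": [-175.6, -361.8, 71.6], "turn": -0.253}, {"linear": [-195.3, -402.4, 86.6], "turn": -0.28}, {"linear": [-215.0, -443.1, 101.6], "turn": -0.307}, {"linear": [-234.6, -483.7, 116.6], "turn": -0.333}, {"linear": [-234.6, -483.7, 156.6], "turn": -0.333}]
```

>>> {"op": "play_rows", "data": {
  "targets": [
    {"linear": [-23.3, -48.0, 5.3], "turn": -0.035},
    {"linear": [-46.6, -95.9, 10.6], "turn": -0.069},
    {"linear": [-69.9, -143.9, 16.0], "turn": -0.104},
    {"linear": [-93.2, -191.9, 21.3], "turn": -0.139},
    {"linear": [-116.5, -239.8, 26.6], "turn": -0.173},
    {"linear": [-136.2, -280.5, 41.6], "turn": -0.2},
    {"linear": [-155.9, -321.1, 56.6], "turn": -0.227},
    {"linear": [-175.6, -361.8, 71.6], "turn": -0.253},
    {"linear": [-195.3, -402.4, 86.6], "turn": -0.28},
    {"linear": [-215.0, -443.1, 101.6], "turn": -0.307},
    {"linear": [-234.6, -483.7, 116.6], "turn": -0.333},
    {"linear": [-234.6, -483.7, 156.6], "turn": -0.333},
    {"linear": [-234.6, -483.7, 156.6], "turn": -0.333}
  ]
}}

```text
t: 13.88
eef_pos: [582.1, -382.8, 106.2]
tcp_rot: [3.137, -0.005, -3.024]
ft_force: [-0.3, -0.2, 1.3]
opening: 0.629
```

```bash
python3 - <<'E'
from h import *
s=env.state();print(s['eef_pos'],s['tcp_rot'],s["joints"])
im,d=env.read_camera("side");crop(im,240,270,380,370,5,"pics/side8.png")
E
```

```text
[ 582.10278821 -382.79429484  106.15833767] [ 3.13699615 -0.0045711  -3.02402325] [-6.76424956e-01  7.94452174e-01  1.51080820e+00 -5.05377574e-05
  8.42814662e-01 -2.36474644e+00]
```

View pics/side8.png

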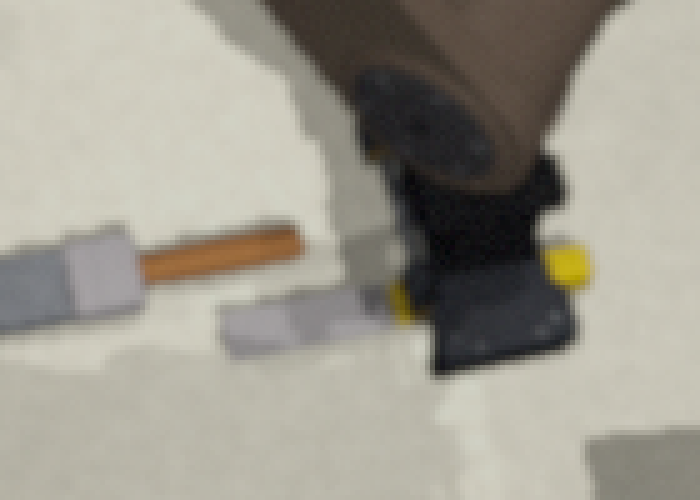

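The gripper stands over the yellow handle, around (500,290) in the crop, clear of the brush. Descend and close.

>>> {"op": "play_rows", "data": {
  "targets": [
    {"linear": [0, 0, 15], "turn": 0},
    {"linear": [0, 0, 27], "turn": 0},
    {"linear": [0, 0, 28], "turn": 0},
    {"linear": [0, 0, 28], "turn": 0}
  ]
}}

```text
t: 14.42
eef_pos: [583.7, -383.4, 82.2]
tcp_rot: [-3.141, 0.0, -3.023]
ft_force: [0.5, 0.2, 0.6]
opening: 0.631
```

>>> {"op": "play_rows", "data": {
  "targets": [
    {"linear": [0, 0, 0], "turn": 0},
    {"linear": [0, 0, 0], "turn": 0},
    {"linear": [0, 0, 0], "turn": 0},
    {"linear": [0, 0, 0], "turn": 0},
    {"linear": [0, 0, 0], "turn": 0},
    {"linear": [0, 0, 0], "turn": 0},
    {"linear": [0, 0, 0], "turn": 0}
  ],
  "hand": 8
}}

```text
t: 15.3
eef_pos: [583.5, -383.5, 82.0]
tcp_rot: [-3.141, -0.0, -3.023]
ft_force: [-0.3, 0.2, 0.3]
opening: 0.21
```

```bash
python3 - <<'E'
from h import *
for k in(6,7):
  for n in("top","side"):
    z=np.load(f"pics/{n}{k}.npz");im,d=z["im"],z["d"];V=tov(world(n,d))
    m=(V[...,2]>109)&(V[...,2]<125)&(abs(V[...,1])<90)&(V[...,0]>-10)&(V[...,0]<90)
    v=V[m]; r=cv2.minAreaRect(v[:,:2].astype(np.float32)); print(n,k,r,np.percentile(v[:,1],[.5,2,98,99.5]).round(1),np.median(v[:,2]))
    e=m&(V[...,1]<0)
    for x in range(0,70,10):
        w=V[m&(V[...,0]>x)&(V[...,0]<x+10)][:,1]; print(round(np.percentile(w,1),1),end=" ")
    print()
p=fromv([36,-71-45-115,0]);print(p)
rows((583.4,-383.5,82,3.26),[(583.4,-383.5,150,3.26),(p[0],p[1],190,1.356)],dmax=50)
E
```

```text
top 6 ((36.05810546875, -5.539268493652344), (132.6385498046875, 73.86126708984375), 89.90945434570312) [-70.9 -69.1  56.5  59.1] 117.29686409614365
-69.9 -70.9 -70.1 -69.2 -70.4 -70.6 -69.5 
side 6 ((35.41276931762695, -6.242332458496094), (72.12907409667969, 139.03416442871094), 0.3199830651283264) [-71.6 -70.8  56.2  60.3] 118.38889432615227
-69.4 -72.9 -70.2 -70.8 -71.2 -70.8 -71.1 
top 7 ((36.5821647644043, -5.5919647216796875), (131.90159606933594, 73.4713134765625), 89.36494445800781) [-71.  -69.   57.1  59.4] 117.29313889048944
-69.7 -70.5 -69.5 -69.6 -70.2 -70.8 -69.4 
side 7 ((34.95372009277344, -6.0336456298828125), (137.5565948486328, 71.81990814208984), 89.64835357666016) [-73.3 -70.9  55.9  58.2] 118.50739361394416
-73.3 -73.1 -72.2 -74.0 -70.9 -69.6 -70.4 
[ 611.08789425 -131.76205448    0.        ]
13
[{"linear": [0.0, 0.0, -34.0], "turn": 0.0}, {"linear": [0.0, 0.0, -68.0], "turn": 0.0}, {"linear": [-5.2, 22.4, -71.6], "turn": 0.173}, {"linear": [-10.4, 44.9, -75.3], "turn": 0.346}, {"linear": [-15.6, 67.3, -78.9], "turn": 0.519}, {"linear": [-20.8, 89.7, -82.5], "turn": 0.692}, {"linear": [-26.0, 112.1, -86.2], "turn": 0.865}, {"linear": [-31.2, 134.6, -89.8], "turn": 1.039}, {"linear": [-36.4, 157.0, -93.5], "turn": 1.212}, {"linear": [-41.6, 179.4, -97.1], "turn": 1.385}, {"linear": [-46.8, 201.8, -100.7], "turn": 1.558}, {"linear": [-52.0, 224.3, -104.4], "turn": 1.731}, {"linear": [-57.2, 246.7, -108.0], "turn": 1.904}]
```

>>> {"op": "play_rows", "data": {
  "targets": [
    {"linear": [0.0, 0.0, -34.0], "turn": 0.0},
    {"linear": [0.0, 0.0, -68.0], "turn": 0.0},
    {"linear": [-5.2, 22.4, -71.6], "turn": 0.173},
    {"linear": [-10.4, 44.9, -75.3], "turn": 0.346},
    {"linear": [-15.6, 67.3, -78.9], "turn": 0.519},
    {"linear": [-20.8, 89.7, -82.5], "turn": 0.692},
    {"linear": [-26.0, 112.1, -86.2], "turn": 0.865},
    {"linear": [-31.2, 134.6, -89.8], "turn": 1.039},
    {"linear": [-36.4, 157.0, -93.5], "turn": 1.212},
    {"linear": [-41.6, 179.4, -97.1], "turn": 1.385},
    {"linear": [-46.8, 201.8, -100.7], "turn": 1.558},
    {"linear": [-52.0, 224.3, -104.4], "turn": 1.731},
    {"linear": [-57.2, 246.7, -108.0], "turn": 1.904},
    {"linear": [-57.2, 246.7, -108.0], "turn": 1.904},
    {"linear": [-57.2, 246.7, -108.0], "turn": 1.904}
  ]
}}

```text
t: 17.18
eef_pos: [611.2, -132.1, 189.8]
tcp_rot: [-3.142, 0.0, 1.359]
ft_force: [0.5, -0.9, -1.1]
opening: 0.206
```

```bash
cat > bl.py <<'E'
from h import *
import sys
K=sys.argv[1]
s=env.state();T=tov(s['eef_pos']);print(T,s['tcp_rot'],s["joints"][5],s["ft_force"])
for n in("top","side"):
    im,d=env.read_camera(n);np.savez(f"pics/{n}{K}.npz",im=im,d=d)
    V=tov(world(n,d));hsv=cv2.cvtColor(im,cv2.COLOR_RGB2HSV)
    m=(abs(V[...,0]-T[0])<22)&(V[...,1]>T[1]+40)&(V[...,1]<T[1]+130)&(V[...,2]>T[2]-95)&(V[...,2]<T[2]-45)&(hsv[...,1]<60)
    v=V[m]; print(n,m.sum(),"x",np.percentile(v[:,0],[5,50,95]).round(1),"y",np.percentile(v[:,1],[1,50,99]).round(1))
    if m.sum()>10: print("  z fit at y: ",np.polyfit(v[:,1]-(T[1]+80),v[:,2],1), "x fit",np.polyfit(v[:,1]-(T[1]+80),v[:,0],1))
    ortho(n,im,d,f"pics/b{n}{K}.png",(-250,80,40,220),(1,2),(-30,90),pp=2.4)
    if n=="side": crop(im,230,120,370,250,4,f"pics/bl{K}.png")
cv2.imwrite(f"pics/b{K}.png",np.hstack([np.vstack([cv2.imread(f"pics/b{n}{K}.png") for n in("top","side")])[:,:],])[:590] if False else cv2.resize(np.vstack([cv2.imread(f"pics/b{n}{K}.png") for n in("top","side")]),None,fx=.68,fy=.68,interpolation=cv2.INTER_AREA))
E
python3 bl.py 9
```

```text
[  36.14335032 -231.3641634   189.7692699 ] [-3.14151446e+00  2.43977900e-04  1.35923223e+00] -0.10668958202024532 [ 0.45621652 -0.85038951 -1.0854555 ]
top 55 x [24.8 37.6 48.7] y [-134.9 -126.  -118.4]
  z fit at y:  [1.07877711e-03 1.21452174e+02] x fit [-0.16822188 41.64277388]
side 21 x [29.8 38.5 47.1] y [-189.9 -184.6 -178.1]
  z fit at y:  [ -0.36053121 111.61466653] x fit [ 0.35413532 50.00070095]
```

View pics/b9.png

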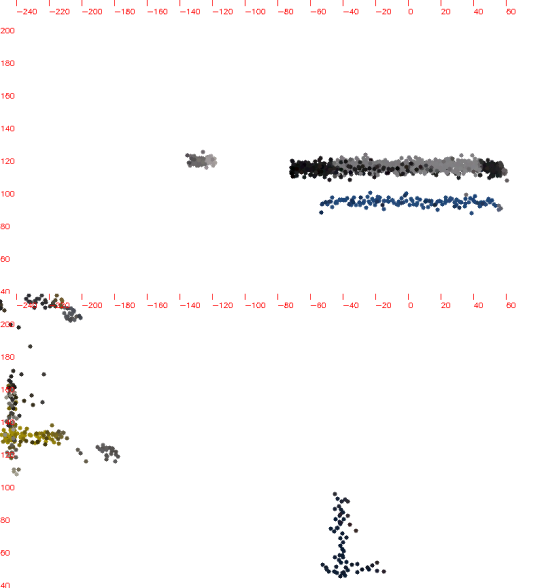

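View pics/bl9.png

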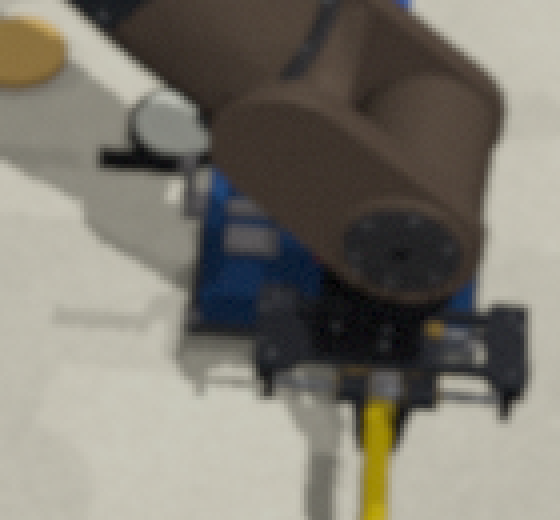

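The held blade is level with its tip at vise y ≈ -117, as predicted, and in line with the lid middle (x 37 against 36). Now inserting it under the lip.

>>> {"op": "play_rows", "data": {
  "targets": [
    {"linear": [0, 0, 14.5], "turn": 0},
    {"linear": [0, 0, 14.5], "turn": 0},
    {"linear": [15, 0, 14.5], "turn": 0},
    {"linear": [30, 0, 14.5], "turn": 0},
    {"linear": [40, 0, 14.5], "turn": 0},
    {"linear": [48, 0, 14.5], "turn": 0},
    {"linear": [54.5, 0, 14.5], "turn": 0},
    {"linear": [54.5, 0, 14.5], "turn": 0},
    {"linear": [54.5, 0, 14.5], "turn": 0}
  ]
}}

```text
t: 18.4
eef_pos: [622.8, -78.7, 175.4]
tcp_rot: [3.142, 0.0, 1.356]
ft_force: [-0.1, 0.5, -0.5]
opening: 0.212
```

```bash
python3 bl.py 10
```

```text
[  36.13211585 -176.65346193  175.40872487] [3.14157660e+00 1.33477132e-04 1.35563375e+00] -0.015537351348733706 [-0.13120859  0.47494482 -0.49087   ]
top 77 x [18.3 40.8 56.7] y [-68.3 -58.  -46.9]
  z fit at y:  [-1.02144161e-02  1.17011335e+02] x fit [-0.2037599  47.50751976]
side 17 x [31.6 37.8 46.1] y [-128.7 -123.3 -116.4]
  z fit at y:  [ -0.29692539 100.10327019] x fit [-0.3494989  29.25913724]
```

View pics/b10.png

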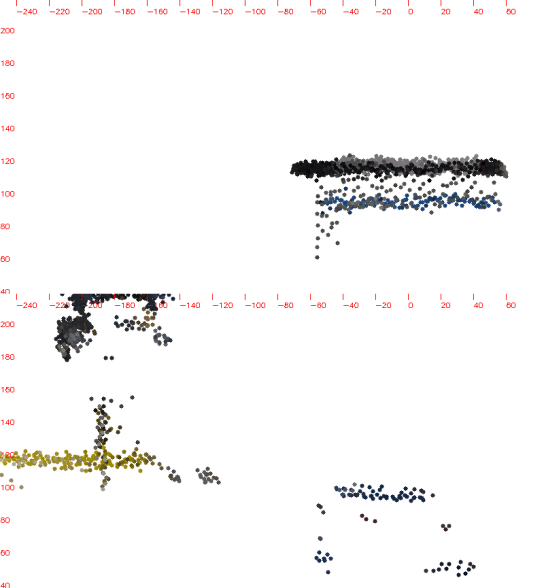

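The blade is under the lip with no contact force yet (about 0.5 N). Now the lift along the lid's arc.

```bash
python3 - <<'E'
from h import *
out=[{"linear":[0,0,-3],"turn":0}]
for i,t in enumerate(np.linspace(0,0.55,8)):
    r=118-8*t/1.2
    y=55.5-r*np.cos(t);z=r*np.sin(t)+4.5
    out.append({"linear":[round(y+62.5,1),0,round(-z,1)],"turn":0})
print(json.dumps(out))
E
```

```text
[{"linear": [0, 0, -3], "turn": 0}, {"linear": [0.0, 0, -4.5], "turn": 0}, {"linear": [0.9, 0, -13.7], "turn": 0}, {"linear": [2.5, 0, -22.8], "turn": 0}, {"linear": [4.8, 0, -31.7], "turn": 0}, {"linear": [7.8, 0, -40.3], "turn": 0}, {"linear": [11.4, 0, -48.7], "turn": 0}, {"linear": [15.7, 0, -56.7], "turn": 0}, {"linear": [20.5, 0, -64.3], "turn": 0}]
```

>>> {"op": "play_rows", "data": {
  "targets": [
    {"linear": [0, 0, -3], "turn": 0},
    {"linear": [0.0, 0, -4.5], "turn": 0},
    {"linear": [0.9, 0, -13.7], "turn": 0},
    {"linear": [2.5, 0, -22.8], "turn": 0},
    {"linear": [4.8, 0, -31.7], "turn": 0},
    {"linear": [7.8, 0, -40.3], "turn": 0},
    {"linear": [11.4, 0, -48.7], "turn": 0},
    {"linear": [15.7, 0, -56.7], "turn": 0},
    {"linear": [20.5, 0, -64.3], "turn": 0},
    {"linear": [20.5, 0, -64.3], "turn": 0}
  ]
}}

```text
t: 19.75
eef_pos: [627.5, -57.9, 240.4]
tcp_rot: [3.14, -0.0, 1.356]
ft_force: [0.6, 0.1, -0.9]
opening: 0.207
```

```bash
python3 bl.py 11
```

```text
[  36.22982289 -155.35932944  240.41542895] [ 3.14048710e+00 -3.03381112e-04  1.35619019e+00] 0.01751921900932425 [ 0.62363415  0.05164013 -0.90616888]
top 87 x [21.8 39.6 54.6] y [-60.  -44.9 -25.6]
  z fit at y:  [-5.02185332e-02  1.75892118e+02] x fit [-0.06268635 40.81543583]
side 21 x [30.7 38.9 47.6] y [-103.9  -96.8  -89.3]
  z fit at y:  [ -0.43430482 163.77236936] x fit [ 0.09844783 41.2645053 ]
```

View pics/b11.png

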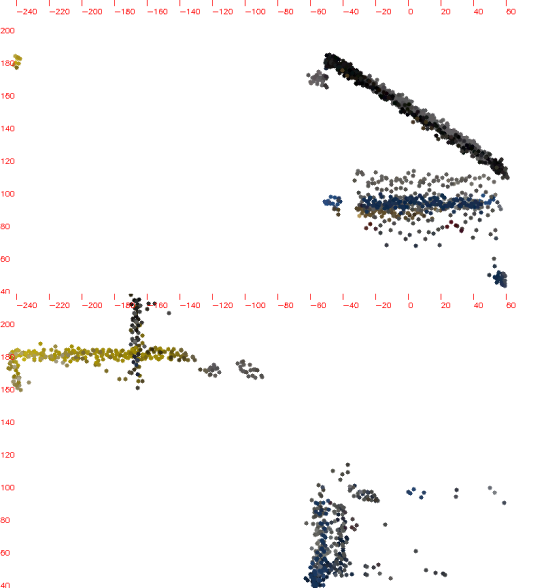

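View pics/bl11.png

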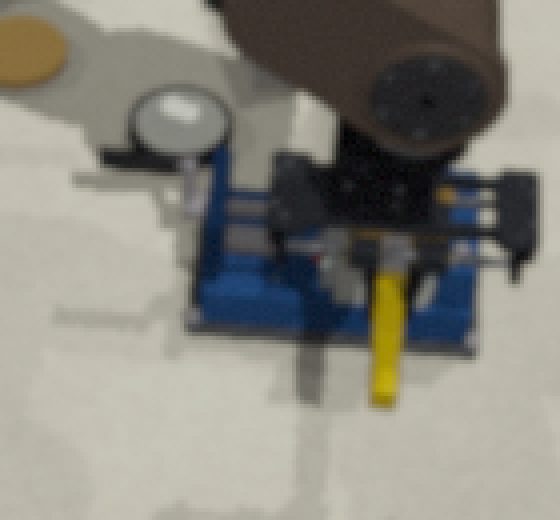

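The lid is up at about 0.56 rad and the box hasn't moved. Continuing the arc.

```bash
python3 - <<'E'
from h import *
out=[]
f=lambda t:(55.5-(118-8*t/1.2)*np.cos(t),(118-8*t/1.2)*np.sin(t))
y0,z0=f(.55)
for t in np.linspace(.55,1.25,10)[1:]:
    y,z=f(t); out.append({"linear":[round(y-y0,1),0,round(z0-z,1)],"turn":0})
print(json.dumps(out))
E
```

```text
[{"linear": [5.4, 0, -7.1], "turn": 0}, {"linear": [11.2, 0, -13.7], "turn": 0}, {"linear": [17.6, 0, -19.8], "turn": 0}, {"linear": [24.3, 0, -25.4], "turn": 0}, {"linear": [31.5, 0, -30.4], "turn": 0}, {"linear": [38.9, 0, -34.8], "turn": 0}, {"linear": [46.7, 0, -38.6], "turn": 0}, {"linear": [54.7, 0, -41.8], "turn": 0}, {"linear": [62.9, 0, -44.3], "turn": 0}]
```

>>> {"op": "play_rows", "data": {
  "targets": [
    {"linear": [5.4, 0, -7.1], "turn": 0},
    {"linear": [11.2, 0, -13.7], "turn": 0},
    {"linear": [17.6, 0, -19.8], "turn": 0},
    {"linear": [24.3, 0, -25.4], "turn": 0},
    {"linear": [31.5, 0, -30.4], "turn": 0},
    {"linear": [38.9, 0, -34.8], "turn": 0},
    {"linear": [46.7, 0, -38.6], "turn": 0},
    {"linear": [54.7, 0, -41.8], "turn": 0},
    {"linear": [62.9, 0, -44.3], "turn": 0},
    {"linear": [62.9, 0, -44.3], "turn": 0}
  ]
}}

```text
t: 21.1
eef_pos: [640.8, 3.8, 284.1]
tcp_rot: [3.141, -0.0, 1.356]
ft_force: [-0.3, -0.4, -0.9]
opening: 0.21
```

```bash
python3 bl.py 12
```

```text
[ 36.07943151 -92.19296972 284.12231562] [ 3.14133160e+00 -3.90265100e-04  1.35643816e+00] 0.1170211334779102 [-0.34472841 -0.37980676 -0.86114113]
top 79 x [19.6 36.  55.5] y [12.9 20.4 36.6]
  z fit at y:  [ -1.10861539 256.61584567] x fit [-8.42536222e-03  3.72484880e+01]
side 39 x [30.4 38.7 47.1] y [-51.4 -31.3 -19. ]
  z fit at y:  [1.73246535e-02 2.17348811e+02] x fit [ 0.06998771 40.68899274]
```

View pics/b12.png

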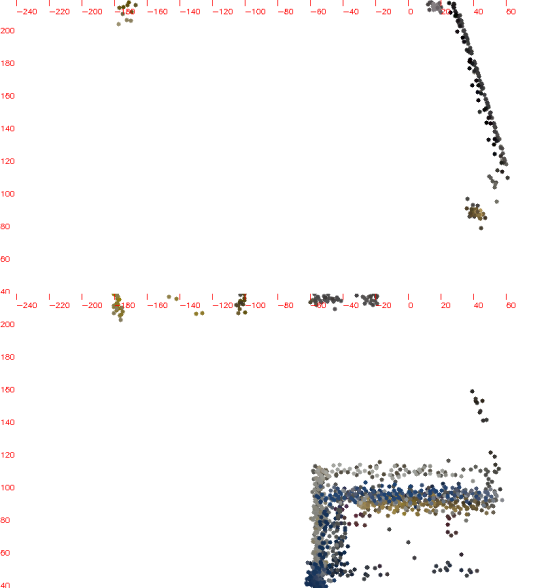

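Lid stands at about 1.27 rad. Backing straight off, then lowering to the bench.

>>> {"op": "play_rows", "data": {
  "targets": [
    {"linear": [-15, 0, 0], "turn": 0},
    {"linear": [-45, 0, 0], "turn": 0},
    {"linear": [-85, 0, 0], "turn": 0},
    {"linear": [-130, 0, 10], "turn": 0},
    {"linear": [-160, 0, 50], "turn": 0},
    {"linear": [-170, 0, 95], "turn": 0},
    {"linear": [-170, 0, 135], "turn": 0},
    {"linear": [-170, 0, 165], "turn": 0},
    {"linear": [-170, 0, 185], "turn": 0},
    {"linear": [-170, 0, 190], "turn": 0},
    {"linear": [-170, 0, 190], "turn": 0}
  ]
}}

```text
t: 22.58
eef_pos: [604.3, -163.6, 94.3]
tcp_rot: [3.141, 0.0, 1.355]
ft_force: [-0.1, -0.2, -0.7]
opening: 0.21
```

```bash
python3 bl.py 13
```

```text
[  36.17960447 -263.59881666   94.34061088] [3.14141362e+00 9.64391988e-05 1.35528645e+00] -0.15430196647277472 [-0.06845494 -0.20508836 -0.70123669]Traceback (most recent call last):
  File "bl.py", line 9, in <module>
    v=V[m]; print(n,m.sum(),"x",np.percentile(v[:,0],[5,50,95]).round(1),"y",np.percentile(v[:,1],[1,50,99]).round(1))
                                ~~~~~~~~~~~~~^^^^^^^^^^^^^^^^^^
    return _quantile_unchecked(
        a, q, axis, out, overwrite_input, method, keepdims, weights)
    return _ureduce(a,
                    func=_quantile_ureduce_func,
    ...<5 lines>...
                    overwrite_input=overwrite_input,
                    method=method)
    r = func(a, **kwargs)
    result = _quantile(arr,
                       quantiles=q,
    ...<2 lines>...
                       out=out,
                       weights=wgt)
    slices_having_nans = np.isnan(arr[-1, ...])
                                  ~~~^^^^^^^^^
IndexError: index -1 is out of bounds for axis 0 with size 0
```

>>> {"op": "play_rows", "data": {
  "targets": [
    {"linear": [0, 0, 6], "turn": 0},
    {"linear": [0, 0, 10], "turn": 0},
    {"linear": [0, 0, 11.5], "turn": 0},
    {"linear": [0, 0, 11.5], "turn": 0}
  ]
}}

```text
t: 23.12
eef_pos: [604.4, -163.0, 82.4]
tcp_rot: [-3.141, 0.0, 1.356]
ft_force: [-0.5, 0.3, -0.1]
opening: 0.206
```

```bash
python3 - <<'E'
from h import *
im,d=env.read_camera("side");crop(im,230,120,370,250,4,"pics/s14.png");print(env.state()["eef_pos"],env.state()["ft_force"])
E
```

```text
[ 604.40658926 -163.0444293    82.55490567] [ 0.57037908 -0.23965482 -0.73714494]
```

View pics/s14.png

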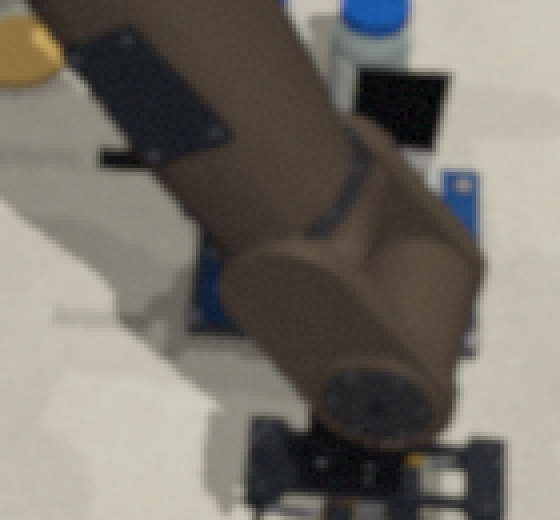

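Lid stands up at (400,110) in the crop, and the spatula is at bench height. Opening the fingers and rising.

>>> {"op": "play_rows", "data": {
  "targets": [
    {"linear": [0, 0, 0], "turn": 0},
    {"linear": [0, 0, 0], "turn": 0},
    {"linear": [0, 0, 0], "turn": 0},
    {"linear": [0, 0, 0], "turn": 0},
    {"linear": [0, 0, 0], "turn": 0},
    {"linear": [0, 0, -30], "turn": 0},
    {"linear": [0, 0, -80], "turn": 0},
    {"linear": [-40, 0, -130], "turn": 0},
    {"linear": [-90, 0, -160], "turn": 0},
    {"linear": [-140, 0, -180], "turn": 0},
    {"linear": [-190, 0, -180], "turn": 0},
    {"linear": [-240, 0, -180], "turn": 0},
    {"linear": [-240, 0, -180], "turn": 0}
  ],
  "hand": 60
}}

```text
t: 24.8
eef_pos: [551.9, -400.5, 262.1]
tcp_rot: [-3.141, 0.0, 1.352]
ft_force: [0.1, 0.4, -0.4]
opening: 0.63
```

```bash
python3 m.py 15; python3 - <<'E'
from h import *
s=env.state();print(s["t"],s["qvel"].round(3),s["opening"],s["ft_force"])
z=np.load("pics/side15.npz");cv2.imwrite("pics/s15.png",cv2.resize(z["im"][...,::-1],(800,600),interpolation=cv2.INTER_CUBIC))
t=np.load("pics/top15.npz");cv2.imwrite("pics/t15.png",cv2.resize(t["im"][...,::-1],(800,600),interpolation=cv2.INTER_CUBIC))
ortho("top",t["im"],t["d"],"pics/o15.png",(-400,80,-10,240),(1,2),(-60,90),pp=1.6)
E
```

```text
[ 551.89910219 -400.51720841  262.08620957] [  35.51216828 -506.19521778  262.08620957] [ 0.11478206  0.42031501 -0.39984821]
top 0 pad [-28.8 -27.2 -23.7] blk [-45.1 -43.9] lid [-2.2 31.1 66.8]
side 0 pad 79 [-47.4 -26.4 -20.9] blk [-47.7 -44.3] lid [-3.3 30.8 65.9]
top 4 pad [-13.7 -13.  -11.2] blk [-29.4 -27.1] lid [-2.3 31.3 66.7]
side 4 pad 40 [-51.8 -13.7 -11.1] blk [-33.8 -28.7] lid [-3.3 31.  65.9]
top 15 pad [-54.4  -9.2  -6.5] blk [-20.3 -17.5] lid [ 1.3 47.8 71.4]
side 15 pad 39 [-47.1  -8.3  -0. ] blk [-25.4 -24.8] lid [ 0.6 66.2 70. ]
24.9 [ 0.026 -0.008  0.008 -0.001 -0.001  0.001] 0.6310606998637848 [-0.33442562 -0.38056869 -0.14971555]
```

View pics/s15.png

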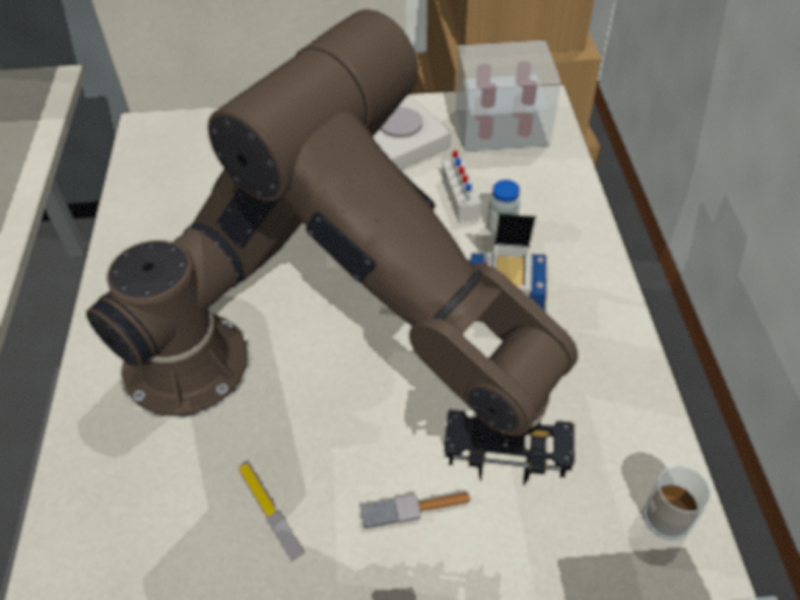

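View pics/t15.png

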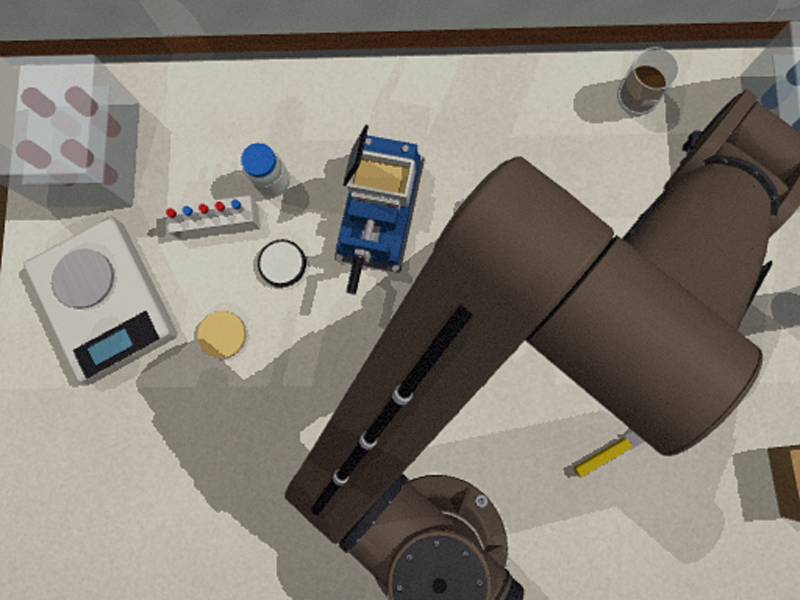

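View pics/o15.png

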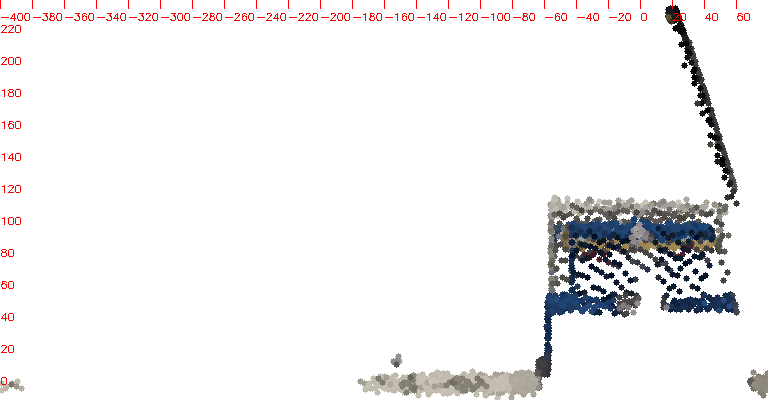

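The lid is up and the fingers are empty, but the arm hides the spatula. Moving the arm aside to check it.

>>> {"op": "play_rows", "data": {
  "targets": [
    {"linear": [-45, -28, 0], "turn": 0},
    {"linear": [-90, -57, 0], "turn": 0},
    {"linear": [-135, -85, 0], "turn": 0},
    {"linear": [-178, -114, 0], "turn": 0},
    {"linear": [-178, -114, 0], "turn": 0},
    {"linear": [-178, -114, 0], "turn": 0}
  ]
}}

```text
t: 25.65
eef_pos: [404.7, -546.0, 262.6]
tcp_rot: [3.142, -0.0, 1.357]
ft_force: [0.9, -0.6, 1.1]
opening: 0.633
```

```bash
python3 - <<'E'
from h import *
s=env.state();print(s["t"],s["eef_pos"],s["qvel"].round(3),s["ft_force"])
for n in("top","side"):
    im,d=env.read_camera(n);cv2.imwrite(f"pics/{n}16.png",cv2.resize(im[...,::-1],(800,600),interpolation=cv2.INTER_CUBIC))
    V=tov(world(n,d));hsv=cv2.cvtColor(im,cv2.COLOR_RGB2HSV)
    m=(abs(V[...,0]-36)<40)&(V[...,1]<-130)&(V[...,1]>-370)&(V[...,2]>6)&(V[...,2]<60)
    y=m&(hsv[...,1]>140)&(hsv[...,0]>20)&(hsv[...,0]<35); b=m&(hsv[...,1]<60)
    for q in(y,b): 
        if q.sum()>5: print(n,q.sum(),np.percentile(V[q],[2,50,98],axis=0).round(1).tolist())
E
```

```text
25.65 [ 404.7107204  -545.98640408  262.60303177] [ 0.018 -0.002 -0.002 -0.    -0.001 -0.002] [ 0.89201681 -0.56643072  1.11362288]
top 280 [[26.7, -346.2, 10.7], [34.4, -294.7, 22.9], [46.0, -242.5, 28.3]]
top 277 [[13.0, -250.2, 6.5], [36.8, -195.2, 13.3], [54.1, -150.8, 19.0]]
side 195 [[25.7, -348.5, 9.2], [33.2, -303.7, 24.2], [41.2, -248.4, 30.4]]
side 254 [[6.1, -340.5, 6.1], [36.8, -197.9, 14.0], [64.9, -148.7, 22.2]]
```

View pics/side16.png

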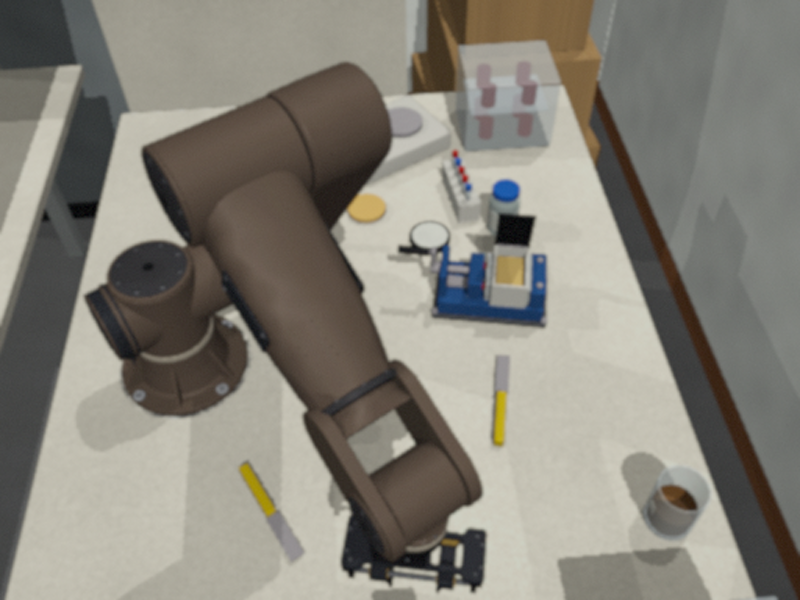

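The side view shows the spatula flat on the bench at (500,400), the lid upright at (515,230) and the box clamped. The dishes, jar and rack stand where they were. Handing in.

```bash
python3 -c "
from cell import env
print(env.job_done())"
```

```text
the job is handed in; nothing more can be done
None
```

The job is handed in at about 26 s of the 72 s, with the box clamped, the lid open and the spatula lying on the bench. No verdict is reported, so the figures below are my own last measurements.

- **Clamp:** I turned the crank about 2.6 turns in all, ending roughly half a turn past the point where the box was trapped. The springs had shrunk by about 5.5 mm, which works out to about 19 N. That force is calculated from the images and the spring rate. The box had not shifted after the levering. I have no direct reading of the force at the fixed jaw.
- **Lid:** I used the spatula that lay farthest from the base, slid its blade under the lip and raised it along the lid's arc. The lid stood at about 1.27 rad and stayed there after the blade was withdrawn.
- **Spatula:** It lies flat on the bench, with its handle top at about 23 mm and its blade at about 13 mm.
- **Robot and bystanders:** The arm is clear with the fingers empty, and it never came near the box or lid itself. The dishes, jar and rack stood where they were. In the last picture the brush was hidden under the raised gripper, but the side view shortly before showed it in place.

One check failed: a script that measures the held blade stopped because the arm hid the blade from the top camera. I then lowered the spatula by the wrist force and height readings, and checked its position afterwards with both cameras.

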